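# Lay the loose barrel rollers in their dimples on the sloping rack

## Task

Two barrel rollers, a long slim one and a short fat one, lie loose on the inspection bench. Lay each into the free dimple of its own size on the sloping rack, along the trough: lower it until it has settled fully home, and only then let go, so that it is never dropped or left to roll. Leave the rollers already in the rack and the other things on the bench where they are.

Things in the scene. Friction and masses are not known exactly. Their poses are not given: they have to be found in the camera images.
- long_roller: Loose on the bench, lying on its side: crowned (barrel) steel bearing roller, the long slim kind: 90 mm long, 40 mm diameter over the middle 36 mm, narrowing to 34.5 mm at the ends, dark bore mouth 18 mm wide at each end, 0.55 kg (+-15 %). Origin at its centre; its x axis is the roller's axis (either way round)
- short_roller: Loose on the bench, lying on its side: crowned (barrel) steel bearing roller, the short fat kind: 64 mm long, 50 mm diameter over the middle 34 mm, narrowing to 44.5 mm at the ends, dark bore mouth 26 mm wide at each end, 0.55 kg (+-15 %). Origin at its centre; its x axis is the roller's axis (either way round)
- long_free_seat (a point): seat in the free long dimple: where the roller's centre comes when it lies home, 7.5 mm out from the rim plane. x up the slope along the trough (28 deg above level), y level across it, z square out of the slope. Trough 100 mm between end walls (5 mm play each end), 39 mm wide at the rim, sides at 45 deg; middle 48 mm cut away, 31 mm deep below this point, for the fingers
- short_free_seat (a point): seat in the free short dimple: where the roller's centre comes when it lies home, 7.5 mm out from the rim plane. x up the slope along the trough (28 deg above level), y level across it, z square out of the slope. Trough 74 mm between end walls (5 mm play each end), 53 mm wide at the rim, sides at 45 deg; middle 46 mm cut away, 31 mm deep below this point, for the fingers
- rack: fixed sloping rack: aluminium plate 156 mm up the slope x 470 mm wide on steel feet, 28 deg slope, low edge (22 mm high, with a lip 8 mm above the plate) towards the robot, high edge 95 mm. On it four wooden dimple blocks side by side, 110 mm apart, two of each size, one of each already filled; their order varies. Origin on the bench under the plate's centre; x level towards the high edge, z up
- kept_long: a long roller (same kind as long_roller) already lying in the rack's other long dimple; stays there. Origin at its centre, x along its axis
- kept_short: a short roller (same kind as short_roller) already lying in the rack's other short dimple; stays there. Origin at its centre, x along its axis
- tin: bystander: open round tin of copper bushes, 92 mm across, 42 mm high; origin at centre of its underside
- tin_lid: bystander: flat round tin lid, 95 mm across, 14 mm high, on the bench; origin at centre of its underside
- bush_a: bystander: flanged copper bush standing on its flange, 33 mm across, 34 mm high; origin at centre of its underside
- bush_b: bystander: a second such copper bush
- carton: bystander: closed small carton with paper lid, 91 x 126 x 42 mm; origin at centre of its underside
- caliper: bystander: sliding caliper lying flat, 200 mm long, 11 mm high; origin at bench level in its middle, x along its beam
- long_free: brown wooden block with the shallow boat-shaped free long dimple, 114 x 57 mm, fixed on the rack; origin at the same point as point long_free_seat, axes as the rack's
- short_free: brown wooden block with the shallow boat-shaped free short dimple, 88 x 71 mm, fixed on the rack; origin at the same point as point short_free_seat, axes as the rack's
There are look-alikes about, which are no part of the job. What is shaped like the long_roller but brown or purple is not meant.

How it is judged:
By the outcome, as a careful person would: the job done as asked, in the order asked, and still so for the second after the job is handed in, with the robot touching nothing.
It also fails if it takes over 58 s, if anything falls off the work surface, if the arm or the gripper's body presses on something with over 40 N, if the wrist force passes 120 N, or if a joint passes its speed limit or range.

## Robot

A 6-joint arm with a two-finger parallel gripper is mounted at the origin on the work surface. World frame = base frame: x ahead of the robot, y to its left, z up, the work surface at z = 0. Lengths are in m, angles in rad, forces in N, time in s.
With the tool pointing down it reaches from about 0.4 to 0.925 m from the base axis. Payload 3.4 kg.
Tool frame: the origin (TCP) lies on the front face of the gripper's body, between the roots of the fingers; the fingertips stand 73 mm ahead of it and the grasp point (between the pads) lies ahead of it (robot.grip_depth is the z of the grasp point in the tool frame, in m); z points along the fingers, y is the direction in which the jaws open and shut (so a half turn about z gives the same grasp; the last joint's range is limited). The gripper opens to 85 mm and grips with 20 to 120 N. Pads are 22 mm wide; open, the fingers measure 114 mm over their backs; the gripper's body (76 mm by 85 mm) begins 54 mm behind the grasp point. The pads swing forward as they close: fully open they stand 13 mm farther back than shut.
Start: joints at [1.23, 0.307, 1.506, -0, 1.328, -0.073], TCP at [0.152, 0.555, 0.304] pointing down, gripper open.
Joint ranges: [-3.12, 3.12], [-1.05, 2.28], [0.14, 2.33], [-1.42, 4.57], [0.1, 2.73], [-2.68, 2.68]. Speed limits (rad/s): [2.57, 2.57, 3.14, 3.14, 3.14, 3.14].

## Interface

Orientations are given as a rotation vector (axis times angle).
In Python, from plant import get_state, optics, robot gives the robot as it stands.
- The arm moves only by the shell command python3 -m creep 'ROWS'. ROWS is JSON, a list that holds one entry, the list of rows, each a list of 5 numbers: the shift along the tool's x, y, z in cm, then the turn about the tool's z in degrees, then the finger opening in cm, from 0 to 8.54. A call has 1 to 12 rows; each row shifts and turns the commanded pose from where the row before left it, along the tool's axes as they then stand; what a row does not reach is not made up. A row lasts 1/12 s, in which the tool goes at most 41.7 mm and 7.16 degrees, less where a joint would pass 70% of its speed; a pose out of reach is approached as far as the arm can. A call is refused whole if a number of a shift passes 4.17 or a number of a turn 7.16, either way. A call with a gripper value outside its range is refused whole. The fingers move at their own pace and stop on an object; the grip force is fixed at half the most. Time passes only in rows, so rows that do not move let the fingers close. It gives the time, the measured TCP pose, the force and the opening at its end, in the units of the state.
- get_state(): the state, without advancing time (a new reading comes with each control period).
- optics.read_camera(name): name is "scene" or "side" or "wrist"; returns a dict with "pixels" (480x640x3 uint8, blue, green, red), "range_z" (480x640 float32, m along the optical axis (not along the pixel's ray), 0 where there is no reading), "K" (3x3 intrinsics, pixels), "k1" (the pictures are not rectified: a ray, as slopes to the right and down, at radius r is drawn at 1 + k1 r^2 times it, then the intrinsics apply), "pose" (4x4, takes a point from camera to world coordinates). Camera axes: x right, y down, z forward; pixel columns grow to the right and rows downward; lengths in m; the calibration is good to about 2 mm. A picture is of the moment at which its call begins.
- robot.hand_in(): hands the job in, once; it reports no verdict.
The state is a dict: "time": time; "joints": joint angles; "joint_vel": joint speeds; "effort": joint torques, N m; "eef_pos": TCP position; "tool_rot": TCP orientation; "contact_force": force on the tool from outside, world axes, zero at the start; "torque": the same for the moment, N m; "finger_gap": opening from 0.0 (shut) to 1.0 (fully open).
Only numpy, scipy, OpenCV 4.12 (cv2) and the standard library are available. Lean on these libraries where they do the work, as an engineer would, in place of code of your own. Each camera call takes 0.05 s, during which the arm holds its last target.

## Working session

There is one attempt and no reset: what is moved stays moved. The work goes in short steps, Python scripts to look and compute and a shell command to move; the robot and the scene stay as the last step left them, time stands still between calls to the robot, and variables do not carry over. Pictures are saved under pics/ and viewed, and the job is handed in when it is done.

```bash
ls; mkdir -p pics; cat > h.py <<'E'
import numpy as np, cv2
from plant import get_state, optics, robot
def snap(n,tag):
    d=optics.read_camera(n); cv2.imwrite(f'pics/{tag}.png',d['pixels']); np.savez(f'/tmp/{tag}.npz',**{k:d[k] for k in d}); return d
def cloud(d):
    K=d['K'];k1=float(d['k1']);h,w=d['range_z'].shape
    dist=np.array([k1,0,0,0,0.]);u,v=np.meshgrid(np.arange(w),np.arange(h))
    p=cv2.undistortPoints(np.stack([u,v],-1).reshape(-1,1,2).astype(np.float64),K,dist).reshape(h,w,2)
    z=d['range_z'].astype(float);c=np.stack([p[...,0]*z,p[...,1]*z,z,],-1)
    T=d['pose'];W=c@T[:3,:3].T+T[:3,3];W[z==0]=np.nan
    return W
E
python3 - <<'E'
from h import *
print(get_state(),robot.grip_depth)
for n in ['scene','side','wrist']:
    d=snap(n,n+'0');print(n,d['K'].tolist(),d['k1'],d['pose'].round(3).tolist())
E
```

```text
pics
{'time': 0.0, 'joints': array([ 1.22951092e+00,  3.07549626e-01,  1.50767484e+00,  1.17212770e-05,
        1.32840767e+00, -7.35209994e-02]), 'joint_vel': array([-0.00027668, -0.00012638,  0.00073873, -0.00014319,  0.00107403,
        0.00113792]), 'effort': array([-5.80230317e-04, -4.57518983e+01, -2.51918721e+01, -2.00602844e-04,
        1.29799542e-02,  2.45602143e-05]), 'eef_pos': array([0.15197703, 0.55397651, 0.30299374]), 'tool_rot': array([-0.41929461, -3.11304965,  0.00313085]), 'contact_force': array([ 0.01562151, -0.08676116,  0.04403422]), 'torque': array([-0.0237675 , -0.00057551, -0.05819379]), 'finger_gap': 1.0003657316850225} 0.0539
scene [[584.7271723108269, 0.0, 329.26860097957206], [0.0, 584.7271723108269, 235.79951225246256], [0.0, 0.0, 1.0]] -0.10353076315533251 [[0.105, 0.812, -0.573, 1.313], [0.994, -0.086, 0.061, -0.105], [0.0, -0.577, -0.817, 1.271], [0.0, 0.0, 0.0, 1.0]]
side [[470.6401352611795, 0.0, 320.66693968448834], [0.0, 470.6401352611795, 241.1927404118895], [0.0, 0.0, 1.0]] -0.05688183488887355 [[0.945, -0.243, 0.218, 0.194], [-0.326, -0.683, 0.654, -0.856], [-0.011, -0.689, -0.725, 1.039], [0.0, 0.0, 0.0, 1.0]]
wrist [[402.99877808010757, 0.0, 315.57426917082347], [0.0, 402.99877808010757, 237.46571697753697], [0.0, 0.0, 1.0]] -0.0719881654896996 [[0.265, 0.923, 0.279, 0.081], [0.964, -0.253, -0.079, 0.574], [-0.003, 0.29, -0.957, 0.373], [0.0, 0.0, 0.0, 1.0]]
```

View pics/scene0.png

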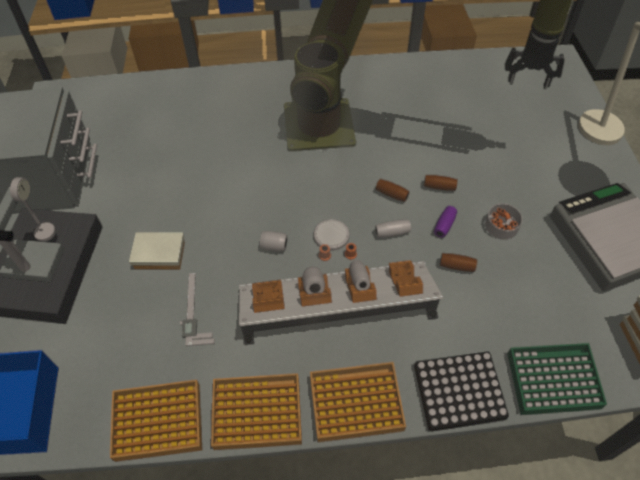

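View pics/side0.png

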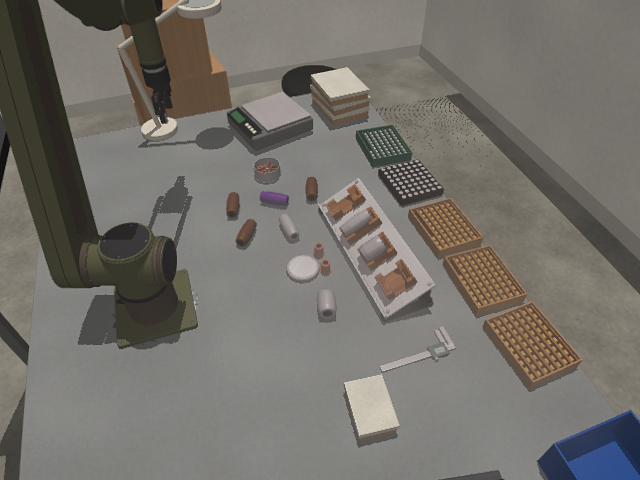

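The scene view shows the long roller at (393,229) and the short roller at (273,241). In the rack, the free short dimple is at about (267,295) and the free long one at about (405,277), with the kept rollers between them. Brown and purple look-alikes lie around the long roller. Next I'll measure.

```bash
python3 - <<'E'
from h import *
def ld(t): return dict(np.load(f'/tmp/{t}.npz'))
S=ld('scene0');W=cloud(S);V=ld('side0');X=cloud(V)
def sub(W,r): 
    x0,x1,y0,y1=r; return W[y0:y1,x0:x1].reshape(-1,3)
# bench level
print('bench',np.nanmedian(sub(W,(440,480,320,340))[:,2]),np.nanmedian(sub(X,(200,260,300,360))[:,2]))
def cyl(P,name,zmin=.008):
    P=P[(P[:,2]>zmin)&(P[:,2]<.07)]
    r=cv2.minAreaRect((P[:,:2]*1000).astype(np.float32)); 
    print(name,len(P),'rect',np.round(r[0],1),np.round(r[1],1),round(r[2],1),'ztop',np.percentile(P[:,2],95))
for n,Wc,rl,rs in [('scene',W,(370,417,215,242),(253,292,228,256)),('side',X,(276,303,211,243),(312,341,287,323))]:
    cyl(sub(Wc,rl),n+' long'); cyl(sub(Wc,rs),n+' short')
# rack rough
P=sub(W,(235,445,255,345));P=P[(P[:,2]>.015)&(P[:,2]<.2)]
r=cv2.minAreaRect((P[:,:2]*1000).astype(np.float32));print('rack',r)
P=sub(X,(315,440,175,320));P=P[(P[:,2]>.015)&(P[:,2]<.2)]
r=cv2.minAreaRect((P[:,:2]*1000).astype(np.float32));print('rack',r)
for n,t,rr,s in [('scene0','s',(225,455,200,345),4),('side0','v',(220,450,150,330),4)]:
    im=cv2.imread(f'pics/{n}.png')[rr[2]:rr[3],rr[0]:rr[1]];k=min(800/im.shape[1],600/im.shape[0]);cv2.imwrite(f'pics/crop_{t}.png',cv2.resize(im,None,fx=k,fy=k,interpolation=cv2.INTER_CUBIC))
E
```

```text
bench -0.0003064589734502743 -0.0004988726401853327
scene long 507 rect [418.9 157.7] [65.3 92.7] 4.1 ztop 0.042423490420760726
scene short 495 rect [ 441.  -154.3] [73.1 53.7] 73.7 ztop 0.052125836014129366
side long 314 rect [424.9 153.2] [38.8 94.4] 4.0 ztop 0.03902425898626021
side short 469 rect [ 436.7 -161.9] [67.8 49.6] 75.2 ztop 0.04953990248604201
rack ((595.8140869140625, 11.648880004882812), (215.37586975097656, 522.162841796875), 2.8658344745635986)
rack ((686.4266357421875, 21.168121337890625), (594.8440551757812, 415.5245666503906), 71.32842254638672)
```

```bash
sleep 0
```

```text
(no output)
```

View pics/crop_s.png

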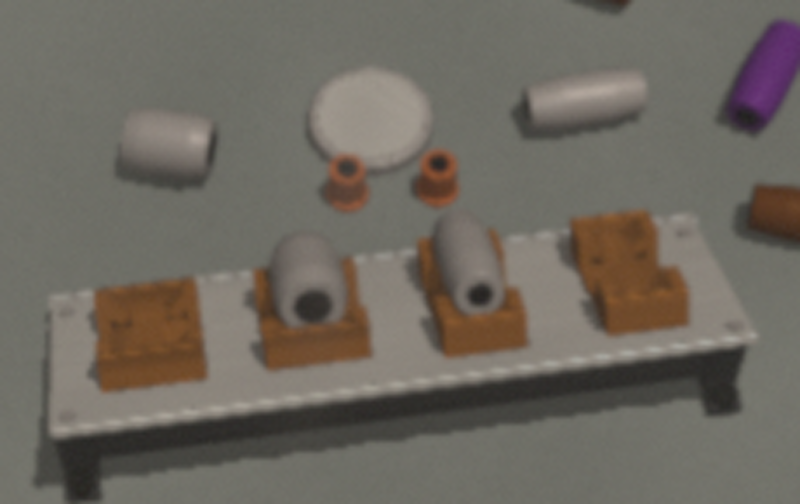

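View pics/crop_v.png

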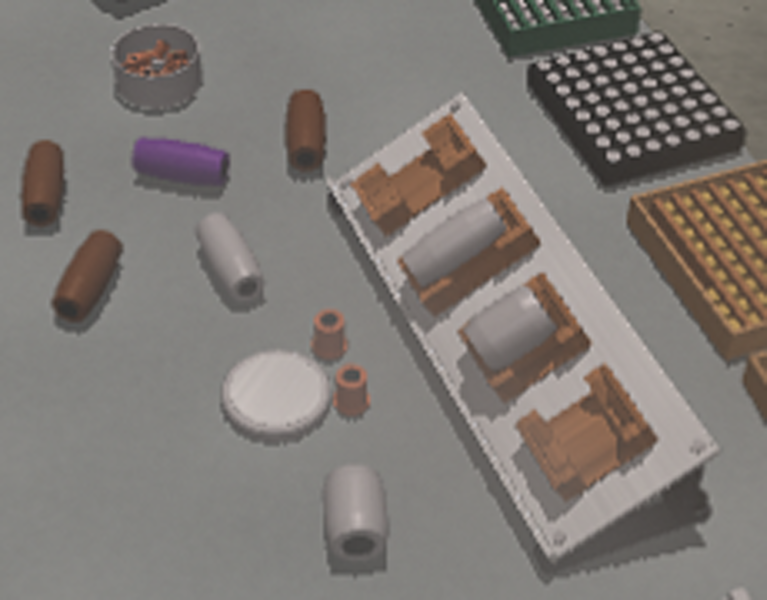

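```bash
cat >> h.py <<'E'
from scipy.optimize import least_squares
def ld(t): return dict(np.load(f'/tmp/{t}.npz'))
def rollfit(P,R,L,c0,a0):
    """barrel lying on bench: fit x,y,yaw with robust least squares of radial distance + end extents"""
    Rm,Re,Lm=R
    P=P[np.isfinite(P).all(1)]
    P=P[(P[:,2]>.010)&(np.hypot(P[:,0]-c0[0],P[:,1]-c0[1])<.062)]
    def loc(q,P):
        a=np.array([np.cos(q[2]),np.sin(q[2])]);n=np.array([-a[1],a[0]]);d=P[:,:2]-q[:2];return d@a,d@n
    q=np.array([*c0,a0])
    for it in range(6):
        s,t=loc(q,P);m=(abs(t)<Rm+.006)&(abs(s)<L/2+.006);s0=s[m];Q=P[m]
        e=(np.percentile(s0,99)+np.percentile(s0,1))/2
        q[:2]+=e*np.array([np.cos(q[2]),np.sin(q[2])])
        def f(p):
            qq=[q[0]-p[0]*np.sin(q[2]),q[1]+p[0]*np.cos(q[2]),q[2]+p[1]]
            s,t=loc(qq,Q);k=abs(s)<L/2-.004
            r=np.hypot(t,Q[:,2]-Rm-p[2]);Rs=Rm-(Rm-Re)*(np.clip(abs(s)-Lm/2,0,None)/(L/2-Lm/2))**2
            return np.where(k,r-Rs,0)
        o=least_squares(f,[0,0,0],loss='soft_l1',f_scale=.001)
        q=np.array([q[0]-o.x[0]*np.sin(q[2]),q[1]+o.x[0]*np.cos(q[2]),q[2]+o.x[1]])
    return q,o.x[2],np.percentile(s0,99)-np.percentile(s0,1),np.median(abs(f([0,0,o.x[2]]))),len(Q)
LONG=((.020,.01725,.036),.090);SHORT=((.025,.02225,.034),.064)
E
python3 - <<'E'
from h import *
A={'scene':cloud(ld('scene0')),'side':cloud(ld('side0'))}
for n,W in A.items():
    Pc=W.reshape(-1,3)
    for nm,(R,L),c0,a0 in [('long',LONG,(.422,.155),1.64),('short',SHORT,(.438,-.158),1.29)]:
        q,dz,ext,res,N=rollfit(Pc,R,L,c0,a0);print(n,nm,q[:2].round(4),np.degrees(q[2]).round(1),'dz',round(dz,4),'ext',ext.round(4),'res',round(res,4),N)
# rack plane
for n,W in A.items():
    P=W.reshape(-1,3);im=ld(n+'0')['pixels'].reshape(-1,3);m=np.isfinite(P).all(1)&(P[:,0]>.46)&(P[:,0]<.72)&(abs(P[:,1])<.3)&(P[:,2]>.02)&(P[:,2]<.2)
    hsv=cv2.cvtColor(im[None],cv2.COLOR_BGR2HSV)[0];br=(hsv[:,1]>110)&(hsv[:,0]<25)
    Q=P[m&(hsv[:,1]<60)]
    rng=np.random.default_rng(0);best=0
    for _ in range(800):
        a=Q[rng.choice(len(Q),3,False)];nn=np.cross(a[1]-a[0],a[2]-a[0]);l=np.linalg.norm(nn)
        if l<1e-5: continue
        nn/=l;nn*=np.sign(nn[2])
        if abs(np.degrees(np.arccos(nn[2]))-28)>6: continue
        i=abs((Q-a[0])@nn)<.002
        if i.sum()>best:best=i.sum();I=i
    c=Q[I].mean(0);nn=np.linalg.svd(Q[I]-c,full_matrices=False)[2][2];nn*=np.sign(nn[2])
    print(n,'plane',best,len(Q),'tilt',np.degrees(np.arccos(nn[2])),'yaw',np.degrees(np.arctan2(-nn[1],-nn[0])),'c',c)
    B=P[m&br];h=(B-c)@nn
    hist=np.histogram(h,bins=np.arange(-.005,.06,.003));print(hist[0],hist[1][0])
    np.savez(f'/tmp/pl_{n}.npz',c=c,n=nn)
E
```

```text
scene long [0.4275 0.1575] 94.7 dz 0.0002 ext 0.0896 res 0.0015 501
scene short [ 0.4389 -0.1564] 73.8 dz 0.0001 ext 0.0636 res 0.0013 491
side long [0.4268 0.1531] 96.6 dz -0.002 ext 0.0909 res 0.0009 312
side short [ 0.437  -0.1624] 75.9 dz -0.0017 ext 0.0641 res 0.0007 465
scene plane 3026 6899 tilt 27.667359547528477 yaw 2.4742916297910855 c [ 0.64474862 -0.01570849  0.06864072]
[ 12  31 196 349 230 207 271 238 226 254 358 284  31  13  22  24  20  14
   5   0   0] -0.005
side plane 2386 5230 tilt 27.97683563600314 yaw 2.8754635022172685 c [ 0.63232717 -0.06687762  0.0596783 ]
[  0   6  49  52  18  17  15  16  10  24  81 101  24   3   0   0   0   0
   0   0   0] -0.005
```

```bash
cat >> h.py <<'E'
def rackfit(W,im,yaw=None):
    P=W.reshape(-1,3);im=im.reshape(-1,3);m=np.isfinite(P).all(1)&(P[:,0]>.46)&(P[:,0]<.74)&(abs(P[:,1])<.3)&(P[:,2]>.02)&(P[:,2]<.2)
    hsv=cv2.cvtColor(im[None],cv2.COLOR_BGR2HSV)[0];br=(hsv[:,1]>110)&(hsv[:,0]<25)
    B=P[m&br]
    return B,P[m&(hsv[:,1]<60)]
E
python3 - <<'E'
from h import *
for n in ['scene','side']:
    D=ld(n+'0');B,_=rackfit(cloud(D),D['pixels']);pl=np.load(f'/tmp/pl_{n}.npz');c,nn=pl['c'],pl['n']
    yaw=np.radians(2.7);y=np.array([-np.sin(yaw),np.cos(yaw),0]);x=np.cross(y,nn);x/=np.linalg.norm(x)
    h=(B-c)@nn;m=(h>.0225)&(h<.0305);Q=B[m];s=(Q-c)@x;t=(Q-c)@y
    img=np.zeros((480,800),np.uint8)
    u=(400+t*1400).astype(int);v=(240-s*1400).astype(int)
    ok=(u>=0)&(u<800)&(v>=0)&(v<480);cv2.imwrite  # plot
    for a,b in zip(u[ok],v[ok]):cv2.circle(img,(a,b),2,255,-1)
    cv2.imwrite(f'pics/rim_{n}.png',img)
    lab=cv2.connectedComponentsWithStats(cv2.dilate(img,np.ones((35,9))))
    N,L,st,_=lab
    for k in range(1,N):
        sel=np.zeros(len(u),bool);sel[ok]=L[v[ok],u[ok]]==k
        if sel.sum()<15: continue
        S=np.percentile(s[sel],[1,99]);T=np.percentile(t[sel],[1,99])
        ctr=c+x*S.mean()+y*T.mean()+nn*(.0265+.0075)
        print(n,sel.sum(),'ext',np.ptp(S).round(4),np.ptp(T).round(4),'seat',ctr.round(4), 'h',np.median(h[m][sel]).round(4))
E
```

```text
scene 158 ext 0.037 0.0549 seat [0.639  0.1523 0.1082] h 0.0273
scene 132 ext 0.0345 0.0543 seat [0.6448 0.0428 0.1085] h 0.027
scene 145 ext 0.0263 0.067 seat [ 0.6468 -0.1763  0.1042] h 0.0266
scene 132 ext 0.0266 0.0671 seat [ 0.6423 -0.0674  0.1045] h 0.0269
scene 112 ext 0.0333 0.0538 seat [0.5688 0.1499 0.0714] h 0.0267
scene 97 ext 0.0221 0.065 seat [ 0.5896 -0.1786  0.0741] h 0.026
scene 23 ext 0.0301 0.008 seat [0.5753 0.017  0.0715] h 0.0276
scene 15 ext 0.0116 0.0166 seat [0.493  0.037  0.0289] h 0.0289
side 47 ext 0.0292 0.0531 seat [0.6416 0.0411 0.1058] h 0.028
side 52 ext 0.0282 0.0557 seat [0.637  0.1522 0.1061] h 0.0278
side 33 ext 0.0144 0.0683 seat [ 0.6471 -0.1771  0.1032] h 0.028
side 33 ext 0.0164 0.0703 seat [ 0.641  -0.0675  0.1028] h 0.0279
side 20 ext 0.0284 0.0249 seat [0.5649 0.162  0.0682] h 0.0276
```

```bash
python3 -c "
import cv2,numpy as np
cv2.imwrite('pics/rims.png',np.vstack([cv2.resize(cv2.imread('pics/rim_%s.png'%n),(600,300)) for n in ['scene','side']]))"
```

```text
(no output)
```

View pics/rims.png

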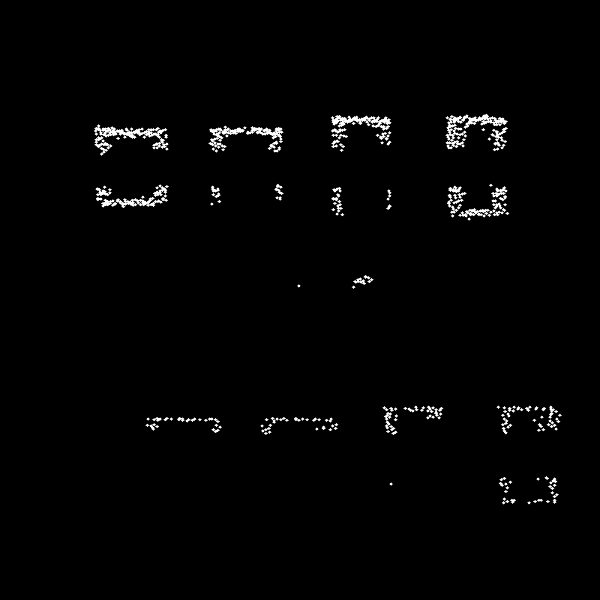

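```bash
cat >> h.py <<'E'
from scipy.spatial.transform import Rotation as Ro
def todo(xyz,jaw):
    """remaining turn (deg about tool z) to bring jaw axis to heading `jaw` deg, and shift in cm in CURRENT tool axes and in axes after the turn"""
    s=get_state();R=Ro.from_rotvec(s['tool_rot']).as_matrix();yh=np.degrees(np.arctan2(R[1,1],R[0,1]))
    d=(jaw-yh+90)%180-90;turn=-d
    R2=R@Ro.from_euler('z',turn,degrees=True).as_matrix()
    e=np.array(xyz)-s['eef_pos']
    print('t',round(s['time'],2),'tcp',s['eef_pos'].round(4),'jaw',yh.round(1),'q',s['joints'].round(2),'gap',s['finger_gap'].round(3),'F',s['contact_force'].round(1))
    print('turn',round(turn,1),'(alt',round(turn-180*np.sign(turn),1),') now',(R.T@e*100).round(2),'afterturn',(R2.T@e*100).round(2))
E
python3 - <<'E'
from h import *
todo((.35,.155,.25),5.5)
todo((.604,.151,.2),92.7)
E
```

```text
Traceback (most recent call last):
  File "h.py", line 47, in todo
    print('t',round(s['time'],2),'tcp',s['eef_pos'].round(4),'jaw',yh.round(1),'q',s['joints'].round(2),'gap',s['finger_gap'].round(3),'F',s['contact_force'].round(1))
                                                                                                              ^^^^^^^^^^^^^^^^^^^^^
AttributeError: 'float' object has no attribute 'round'
```

```bash
sed -i "s/s\['finger_gap'\].round(3)/round(float(s['finger_gap']),3)/" h.py; python3 - <<'E'
from h import *
todo((.427,.155,.2),5.5)
todo((.604,.151,.2),92.7)
print(Ro.from_rotvec(get_state()['tool_rot']).as_matrix().round(3))
E
```

```text
t 0.15 tcp [0.152  0.5541 0.3032] jaw 74.7 q [ 1.23  0.31  1.51 -0.    1.33 -0.07] gap 1.002 F [0.3 0.  0.2]
turn 69.2 (alt -110.8 ) now [-37.08 -31.2   10.36] afterturn [-42.35  23.55  10.36]
t 0.15 tcp [0.152  0.5541 0.3032] jaw 74.7 q [ 1.23  0.31  1.51 -0.    1.33 -0.07] gap 1.002 F [0.3 0.  0.2]
turn -18.0 (alt 162.0 ) now [-54.25 -26.9   10.36] afterturn [-43.25 -42.38  10.36]
[[-0.964  0.265 -0.001]
 [ 0.265  0.964 -0.002]
 [ 0.    -0.002 -1.   ]]
```

```bash
python3 -m creep '[[[-2.8,-2.3,0.2,0,8.5],[-2.8,-2.3,0.2,0,8.5],[-2.8,-2.3,0.2,0,8.5],[-2.8,-2.3,0.2,0,8.5],[-2.8,-2.3,0.2,0,8.5],[-2.8,-2.3,0.2,0,8.5],[-2.8,-2.3,0.2,0,8.5],[-2.8,-2.3,0.2,0,8.5],[-2.8,-2.3,0.2,0,8.5],[-2.8,-2.3,0.2,0,8.5],[-2.8,-2.3,0.2,0,8.5],[-2.8,-2.3,0.2,0,8.5]]]'; python3 -m creep '[[[0,0,0.4,6.9,8.5],[0,0,0.4,6.9,8.5],[0,0,0.4,6.9,8.5],[0,0,0.4,6.9,8.5],[0,0,0.4,6.9,8.5],[0,0,0.4,6.9,8.5],[0,0,0.4,6.9,8.5],[0,0,0.4,6.9,8.5],[0,0,0.4,6.9,8.5],[0,0,0.4,6.9,8.5]]]'
python3 - <<'E'
from h import *
d=snap('wrist','w1');todo((.427,.155,.2),5.5)
W=cloud(d)
q=rollfit(W.reshape(-1,3),*LONG,(.427,.155),1.66);print(q,np.degrees(q[0][2]))
E
```

```text
time: 1.15
eef_pos: [0.4037, 0.1978, 0.2798]
tool_rot: [-0.419, -3.113, -0.0]
contact_force: [-0.4, 0.5, -0.0]
finger_gap: 0.996
time: 1.98
eef_pos: [0.403, 0.1994, 0.2395]
tool_rot: [-2.116, -2.322, 0.001]
contact_force: [-0.7, 1.1, -0.9]
finger_gap: 0.993
t 2.03 tcp [0.4026 0.1992 0.2388] jaw 5.0 q [0.37 0.2  1.85 0.   1.1  0.28] gap 0.995 F [-0.4 -0.8  0.4]
turn -0.5 (alt 179.5 ) now [-4.61  2.05  3.88] afterturn [-4.63  2.01  3.88]
(array([0.42722933, 0.16640443, 1.62127755]), np.float64(0.0009383191343175789), np.float64(0.09589842646765526), np.float64(0.0), 14370) 92.89236087458177
```

View pics/w1.png

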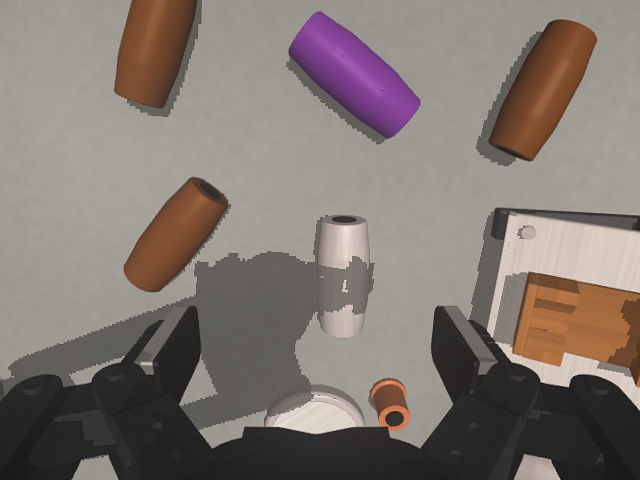

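```bash
python3 - <<'E'
from h import *
d=ld('w1');W=cloud(d)
for r in [(205,235),(300,345)]:
  for v in range(*r,3): print(v,W[v,343].round(4))
# rows
print(W[275,300:385:4].round(4).tolist())
E
```

```text
205 [ 0.4234  0.2075 -0.001 ]
208 [4.235e-01 2.054e-01 3.000e-04]
211 [ 4.238e-01  2.029e-01 -2.000e-04]
214 [ 4.241e-01  2.005e-01 -1.000e-04]
217 [0.4231 0.2015 0.014 ]
220 [0.4224 0.2017 0.0241]
223 [0.4221 0.201  0.0302]
226 [0.4216 0.2006 0.0371]
229 [0.422  0.1983 0.0364]
232 [0.4221 0.1963 0.0373]
300 [0.4278 0.1452 0.0396]
303 [0.4279 0.1433 0.0407]
306 [0.4282 0.141  0.0411]
309 [0.4285 0.1382 0.0402]
312 [0.4288 0.1357 0.0401]
315 [0.4293 0.1325 0.0388]
318 [0.4295 0.1304 0.0395]
321 [0.4298 0.1276 0.039 ]
324 [0.4302 0.1248 0.0384]
327 [0.4304 0.1224 0.0388]
330 [0.4308 0.1195 0.0382]
333 [0.4311 0.117  0.0382]
336 [0.4316 0.1136 0.0368]
339 [ 0.4368  0.0887 -0.0006]
342 [ 0.4372  0.0858 -0.0005]
[[0.3945, 0.1461, 0.0008], [0.3978, 0.1459, -0.0004], [0.4011, 0.1464, 0.0001], [0.4044, 0.1466, -0.0002], [0.4076, 0.1478, 0.002], [0.4094, 0.1598, 0.0307], [0.4122, 0.1613, 0.0339], [0.415, 0.1625, 0.0361], [0.4177, 0.1637, 0.0385], [0.4206, 0.1641, 0.0389], [0.4233, 0.1649, 0.0401], [0.426, 0.1658, 0.0416], [0.4291, 0.1653, 0.0398], [0.432, 0.1656, 0.0399], [0.4351, 0.1653, 0.0384], [0.4383, 0.1646, 0.0361], [0.4418, 0.1635, 0.0325], [0.4458, 0.1616, 0.0269], [0.4537, 0.1515, 0.0005], [0.457, 0.1518, 0.0005], [0.4604, 0.1519, 0.0001], [0.4638, 0.152, -0.0003]]
```

```bash
sed -i 's/P=P\[(P\[:,2\]>.010)&/P=P[(P[:,2]>.010)\&(P[:,2]<.058)\&/' h.py; python3 - <<'E'
from h import *
d=ld('w1');q=rollfit(cloud(d).reshape(-1,3),*LONG,(.427,.155),1.66);print(q,np.degrees(q[0][2]))
j=np.degrees(q[0][2])-90
todo((q[0][0],q[0][1],.0765),j);todo((q[0][0],q[0][1],.12),j)
E
```

```text
(array([0.42716157, 0.15785534, 1.66125357]), np.float64(-0.00016764300808012016), np.float64(0.08817339815629882), np.float64(0.0003944245447959488), 5804) 95.18281851429938
t 2.03 tcp [0.4026 0.1992 0.2388] jaw 5.0 q [0.37 0.2  1.85 0.   1.1  0.28] gap 0.995 F [-0.4 -0.8  0.4]
turn -0.2 (alt 179.8 ) now [-4.32  2.12 16.23] afterturn [-4.33  2.1  16.23]
t 2.03 tcp [0.4026 0.1992 0.2388] jaw 5.0 q [0.37 0.2  1.85 0.   1.1  0.28] gap 0.995 F [-0.4 -0.8  0.4]
turn -0.2 (alt 179.8 ) now [-4.33  2.11 11.88] afterturn [-4.33  2.1  11.88]
```

```bash
python3 -m creep '[[[-1.44,0.7,2.4,0,8.5],[-1.44,0.7,2.4,0,8.5],[-1.44,0.7,2.4,0,8.5],[0,0,2.4,0,8.5],[0,0,2.4,0,8.5],[0,0,0,0,8.5]]]'
python3 - <<'E'
from h import *
d=snap('wrist','w2');todo((.4272,.1578,.0765),5.2)
q=rollfit(cloud(d).reshape(-1,3),*LONG,(.427,.158),1.66);print(q,np.degrees(q[0][2]))
E
```

```text
time: 2.53
eef_pos: [0.426, 0.1575, 0.1166]
tool_rot: [-2.104, -2.327, 0.01]
contact_force: [-0.8, 0.6, 0.2]
finger_gap: 0.994
t 2.58 tcp [0.4267 0.1579 0.1182] jaw 5.7 q [0.26 0.38 1.99 0.   0.78 0.16] gap 0.998 F [-0.6 -0.6  0.7]
turn 0.5 (alt -179.5 ) now [-0.01  0.07  4.17] afterturn [-0.01  0.07  4.17]
(array([0.42711458, 0.15824102, 1.65998446]), np.float64(-0.00024456088354021495), np.float64(0.08761493787845251), np.float64(0.00038385341618492157), 17188) 95.11010342629864
```

View pics/w2.png

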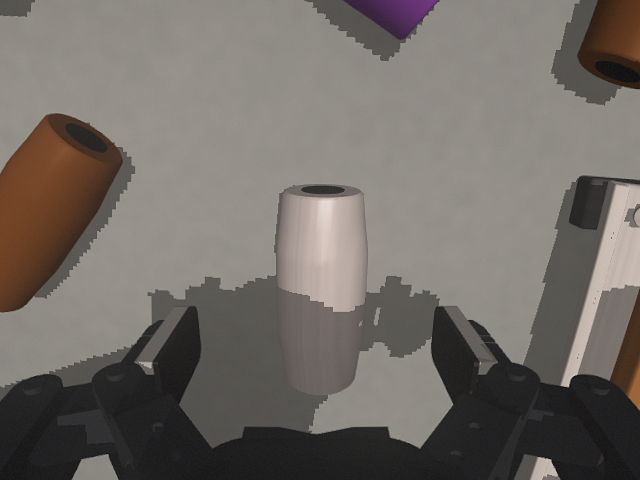

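The roller is at (320,290), centred between the pads, so I'll lower and close.

```bash
python3 -m creep '[[[0,0.05,1.4,0.5,8.5],[0,0,1.4,0,8.5],[0,0,1.35,0,8.5],[0,0,0,0,3],[0,0,0,0,3],[0,0,0,0,3],[0,0,0,0,3],[0,0,0,0,3],[0,0,0,0,3],[0,0,0,0,3]]]'
python3 - <<'E'
from h import *
todo((.4272,.1578,.0765),5.2)
E
```

```text
time: 3.42
eef_pos: [0.4292, 0.1588, 0.0799]
tool_rot: [2.118, 2.319, 0.003]
contact_force: [-0.7, 0.7, 5.6]
finger_gap: 0.45
t 3.42 tcp [0.4292 0.1588 0.0799] jaw 5.2 q [0.26 0.45 2.02 0.   0.66 0.17] gap 0.45 F [-0.7  0.7  5.6]
turn -0.0 (alt 180.0 ) now [-0.08 -0.21  0.34] afterturn [-0.08 -0.21  0.34]
```

```bash
python3 -m creep '[[[0,0,0,0,3],[0,0,0,0,3]]]'
python3 - <<'E'
from h import *
d=snap('wrist','w3');todo((.4272,.1578,.0765),5.2)
E
```

```text
time: 3.58
eef_pos: [0.4292, 0.1588, 0.0799]
tool_rot: [2.118, 2.319, 0.003]
contact_force: [-1.1, 0.9, 5.8]
finger_gap: 0.448
t 3.63 tcp [0.4292 0.1588 0.0799] jaw 5.2 q [0.26 0.45 2.02 0.   0.66 0.17] gap 0.446 F [-1.6  0.4  6.1]
turn -0.0 (alt 180.0 ) now [-0.08 -0.21  0.34] afterturn [-0.08 -0.21  0.34]
```

View pics/w3.png

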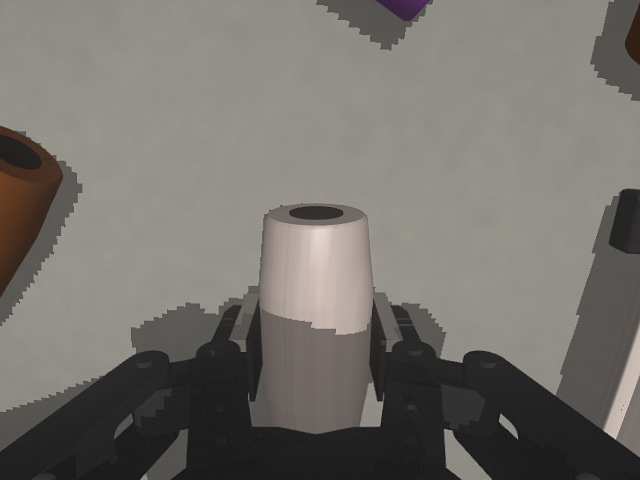

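```bash
python3 -m creep '[[[0,0,-0.8,0,3],[0,0,-2,0,3],[0,0,-3.5,0,3],[0,0,-3.5,0,3],[0,0,-3.5,0,3],[0,0,0,0,3]]]'
python3 - <<'E'
from h import *
d=snap('wrist','w4');todo((.55,.151,.22),92.7);todo((.604,.151,.22),92.7)
W=cloud(d);P=W.reshape(-1,3);P=P[(P[:,2]>.1)]
for v in range(190,260,6): print(v,W[v,316].round(4))
E
```

```text
time: 4.13
eef_pos: [0.432, 0.1595, 0.2179]
tool_rot: [2.114, 2.314, 0.017]
contact_force: [2.2, 0.9, -6.4]
finger_gap: 0.449
t 4.18 tcp [0.4309 0.1592 0.2153] jaw 5.2 q [ 0.26  0.24  1.87 -0.    1.03  0.17] gap 0.447 F [ 0.6  0.  -6.7]
turn -87.5 (alt 92.5 ) now [-1.89 11.79 -0.37] afterturn [-11.86  -1.38  -0.37]
t 4.18 tcp [0.4309 0.1592 0.2153] jaw 5.2 q [ 0.26  0.24  1.87 -0.    1.03  0.17] gap 0.447 F [ 0.6  0.  -6.7]
turn -87.5 (alt 92.5 ) now [-2.37 17.17 -0.32] afterturn [-17.25  -1.63  -0.32]
190 [4.325e-01 1.824e-01 1.000e-04]
196 [0.4329 0.1781 0.0005]
202 [0.4333 0.1737 0.0007]
208 [0.4286 0.203  0.1531]
214 [0.4285 0.2027 0.1609]
220 [0.4284 0.2026 0.1685]
226 [0.4284 0.2021 0.1736]
232 [0.4285 0.2007 0.1751]
238 [0.4286 0.1992 0.176 ]
244 [0.4289 0.1968 0.1743]
250 [0.429  0.1954 0.1757]
256 [0.4292 0.1933 0.1751]
```

View pics/w4.png

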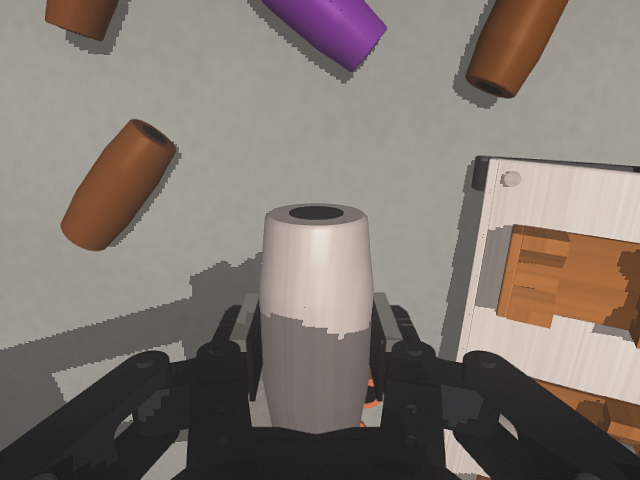

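```bash
python3 -m creep '[[[0,0,-0.4,-7.1,3],[0,0,-0.4,-7.1,3],[0,0,-0.4,-7.1,3],[0,0,-0.4,-7.1,3],[0,0,-0.4,-7.1,3],[0,0,-0.4,-7.1,3],[0,0,-0.4,-7.1,3],[0,0,-0.4,-7.1,3],[0,0,-0.4,-7.1,3],[0,0,0,-7.1,3],[0,0,0,-7.1,3],[0,0,0,-7.1,3]]]'; python3 -m creep '[[[-2,-0.3,0,-2.3,3],[-2,-0.3,0,0,3],[-2,-0.3,0,0,3],[-1.5,-0.3,0,0,3],[0,0,0,0,3],[0,0,0,0,3]]]'
python3 - <<'E'
from h import *
d=snap('wrist','w5');todo((.604,.151,.22),92.7)
E
```

```text
time: 5.18
eef_pos: [0.427, 0.1581, 0.2453]
tool_rot: [0.02, -3.137, 0.002]
contact_force: [-0.2, 0.3, -5.9]
finger_gap: 0.451
time: 5.68
eef_pos: [0.5034, 0.1488, 0.245]
tool_rot: [0.072, -3.136, 0.001]
contact_force: [-1.1, -0.3, -6.2]
finger_gap: 0.447
t 5.73 tcp [0.5024 0.1488 0.2451] jaw 92.6 q [ 0.21  0.29  1.69  0.    1.16 -1.41] gap 0.449 F [-0.8 -0.2 -5.7]
turn -0.1 (alt 179.9 ) now [-10.17  -0.25   2.46] afterturn [-10.17  -0.26   2.46]
```

View pics/w5.png

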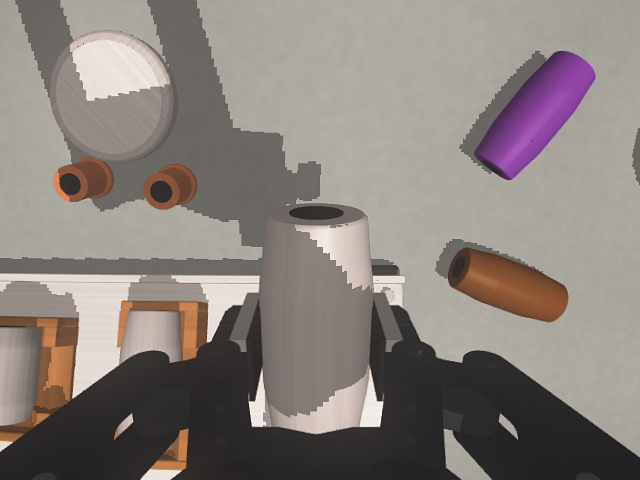

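```bash
python3 -m creep '[[[-3.5,0,0,0,3],[-3.5,0,0,0,3],[-3.5,0,0,0,3],[-3.5,0,0,0,3],[-3.5,0,0,0,3],[-3.5,0,0,0,3],[0,0,0,0,3],[0,0,0,0,3]]]'
python3 - <<'E'
from h import *
d=snap('wrist','w6');todo((.604,.151,.22),92.7)
E
```

```text
time: 6.4
eef_pos: [0.7142, 0.159, 0.2445]
tool_rot: [0.072, -3.137, 0.001]
contact_force: [-0.6, 0.1, -6.7]
finger_gap: 0.446
t 6.45 tcp [0.7125 0.159  0.2447] jaw 92.7 q [ 0.16  0.57  1.22  0.    1.36 -1.46] gap 0.448 F [-0.8 -0.6 -6. ]
turn -0.0 (alt 180.0 ) now [10.86 -0.29  2.54] afterturn [10.86 -0.28  2.54]
```

View pics/w6.png

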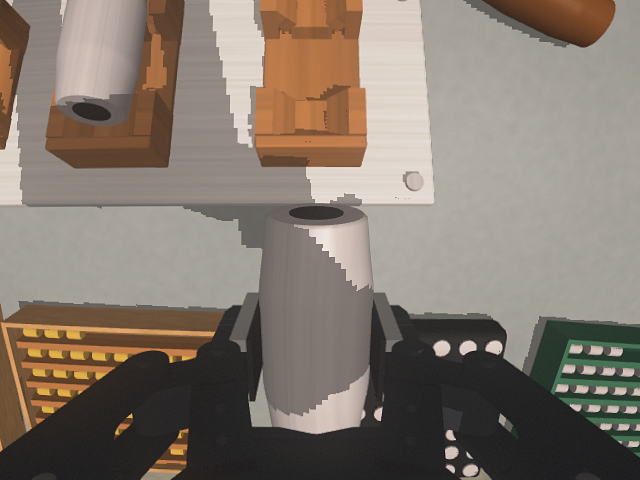

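```bash
cat > rk.py <<'E'
from h import *
def plane(Q,tilt=28):
    rng=np.random.default_rng(0);best=0
    for _ in range(800):
        a=Q[rng.choice(len(Q),3,False)];nn=np.cross(a[1]-a[0],a[2]-a[0]);l=np.linalg.norm(nn)
        if l<1e-5: continue
        nn/=l;nn*=np.sign(nn[2])
        if abs(np.degrees(np.arccos(nn[2]))-tilt)>5: continue
        i=abs((Q-a[0])@nn)<.0015
        if i.sum()>best:best=i.sum();I=i
    c=Q[I].mean(0);nn=np.linalg.svd(Q[I]-c,full_matrices=False)[2][2];nn*=np.sign(nn[2])
    return c,nn,best
def blocks(tag,cx,half,pic=None):
    D=ld(tag);W=cloud(D)
    B,Q=rackfit(W,D['pixels'])
    if len(Q)>6000: Q=Q[np.random.default_rng(1).choice(len(Q),6000,False)]
    Q=Q[np.hypot(Q[:,0]-D['pose'][0,3],0)<9]
    c,nn,b=plane(Q);yaw=np.arctan2(-nn[1],-nn[0])
    print(tag,'plate',b,len(Q),'tilt',np.degrees(np.arccos(nn[2])).round(2),'yaw',np.degrees(yaw).round(2))
    y=np.array([-np.sin(yaw),np.cos(yaw),0]);x=np.cross(y,nn)
    M=(abs(B[:,1]-cx)<half);B=B[M];h=(B-c)@nn
    hist,e=np.histogram(h,np.arange(.015,.04,.001));hr=e[np.argmax(hist)]+.0005;hr=np.median(h[abs(h-hr)<.0015])
    m=abs(h-hr)<.002;Q=B[m]-c
    return c,nn,x,y,hr,Q@x,Q@y
E
python3 - <<'E'
from rk import *
for t in ['w6','w4','w1']:
  try:
    c,n,x,y,hr,s,t_=blocks(t,.151,.045)
    S=np.percentile(s,[.5,99.5]);T=np.percentile(t_,[.5,99.5]);print(len(s),'rim h',hr.round(4),'ext',np.ptp(S).round(4),np.ptp(T).round(4))
    up=c+x*S[1]+y*T.mean()+n*hr
    print(' centre from upper edge',(up-x*.057+n*.0075).round(4),'mid',(c+x*S.mean()+y*T.mean()+n*(hr+.0075)).round(4), 'lower', (c+x*(S[0]+.057)+y*T.mean()+n*(hr+.0075)).round(4))
  except Exception as e: print(t,e)
E
```

```text
w6 plate 3957 6000 tilt 27.99 yaw 2.42
4061 rim h 0.0284 ext 0.0886 0.056
 centre from upper edge [0.6005 0.151  0.09  ] mid [0.6118 0.1514 0.0959] lower [0.623  0.1519 0.1019]
w4 plate 4686 6000 tilt 27.95 yaw 2.37
2587 rim h 0.0284 ext 0.0812 0.0565
 centre from upper edge [0.5716 0.1499 0.0747] mid [0.586  0.1505 0.0824] lower [0.6005 0.1511 0.09  ]
w1 plate 4556 6000 tilt 28.05 yaw 2.49
2064 rim h 0.0284 ext 0.0823 0.0567
 centre from upper edge [0.5721 0.1501 0.075 ] mid [0.5861 0.1507 0.0825] lower [0.6001 0.1513 0.09  ]
```

```bash
python3 - <<'E'
from h import *
for t,tcp,jaw in [('w5',(.5024,.1488,.2451),92.6),('w6',(.7125,.159,.2447),92.7)]:
    W=cloud(ld(t));a=np.radians(jaw);ty=np.array([np.cos(a),np.sin(a),0]);tx=np.array([-np.sin(a),np.cos(a),0])
    P=W[200:400,255:378].reshape(-1,3)-tcp;P=P[np.isfinite(P).all(1)];L=np.c_[P@tx,P@ty,-P[:,2]]
    L=L[(L[:,2]>.02)&(L[:,2]<.09)&(abs(L[:,1])<.024)]
    print(t,'end x',np.percentile(L[:,0],[98,99.5]).round(4),'top z at mid',np.percentile(L[abs(L[:,0])<.015,2],3).round(4),'endtop',np.percentile(L[(L[:,0]>.035)&(L[:,0]<.042),2],3).round(4),'y',np.percentile(L[:,1],[1,99]).round(4))
todo((.596,.151,.185),92.4)
E
```

```text
w5 end x [0.043  0.0432] top z at mid 0.0391 endtop 0.0417 y [-0.0193  0.0191]
w6 end x [0.0423 0.0425] top z at mid 0.0393 endtop 0.0422 y [-0.0193  0.0191]
t 6.45 tcp [0.7125 0.159  0.2447] jaw 92.7 q [ 0.16  0.57  1.22  0.    1.36 -1.46] gap 0.448 F [-0.8 -0.6 -6. ]
turn 0.3 (alt -179.7 ) now [11.64 -0.25  6.04] afterturn [11.64 -0.31  6.04]
```

```bash
python3 -m creep '[[[2.9,-0.07,0,0.3,3],[2.9,-0.08,0,0,3],[2.9,-0.08,0,0,3],[2.94,-0.08,0,0,3],[0,0,2,0,3],[0,0,2,0,3],[0,0,2,0,3],[0,0,0,0,3],[0,0,0,0,3]]]'
python3 - <<'E'
from h import *
snap('side','s7');todo((.5963,.151,.148),92.4)
E
```

```text
time: 7.2
eef_pos: [0.5948, 0.1508, 0.1864]
tool_rot: [0.065, -3.136, 0.001]
contact_force: [-0.3, -0.2, -5.6]
finger_gap: 0.446
t 7.25 tcp [0.5965 0.151  0.1877] jaw 92.4 q [ 0.18  0.47  1.57  0.    1.11 -1.43] gap 0.442 F [ 0.9  0.4 -5.7]
turn -0.0 (alt 180.0 ) now [0.01 0.   3.97] afterturn [0.01 0.   3.97]
```

Aligned above the seat. Now I'll lower slowly.

```bash
python3 -m creep '[[[0,0,0.4,0,3],[0,0,0.4,0,3],[0,0,0.4,0,3],[0,0,0.4,0,3],[0,0,0.3,0,3],[0,0,0.3,0,3],[0,0,0,0,3]]]'; python3 -m creep '[[[0,0,0.3,0,3],[0,0,0.3,0,3],[0,0,0.3,0,3],[0,0,0,0,3]]]'
python3 - <<'E'
from h import *
d=snap('wrist','w8');todo((.5963,.151,.148),92.4)
E
```

```text
time: 7.83
eef_pos: [0.5975, 0.151, 0.1657]
tool_rot: [0.065, -3.14, -0.0]
contact_force: [-5.2, 0.8, 3.0]
finger_gap: 0.442
time: 8.17
eef_pos: [0.5961, 0.1509, 0.1566]
tool_rot: [0.065, -3.138, 0.0]
contact_force: [-6.2, -0.1, 0.6]
finger_gap: 0.45
t 8.22 tcp [0.5961 0.1509 0.1566] jaw 92.4 q [ 0.18  0.5   1.6   0.    1.05 -1.43] gap 0.444 F [-6.7 -1.1  2.2]
turn -0.0 (alt 180.0 ) now [-0.02  0.01  0.86] afterturn [-0.02  0.01  0.86]
```

View pics/w8.png

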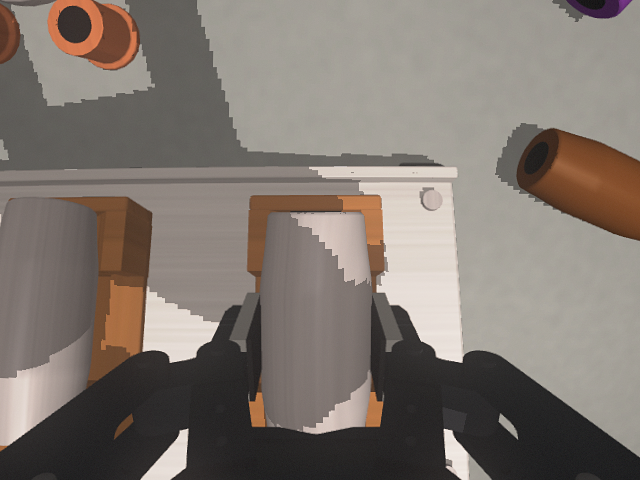

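It is pivoting to match the slope: the lower end, at about (315,212), now faces the lower wall.

```bash
python3 -m creep '[[[0,0,0.25,0,3],[0,0,0.25,0,3],[0,0,0.2,0,3],[0,0,0.15,0,3],[0,0,0,0,3],[0,0,0,0,3]]]'
python3 - <<'E'
from h import *
d=snap('wrist','w9');todo((.5963,.151,.148),92.4);W=cloud(d)
P=W[200:420:15,318];print(P.round(4).tolist())
E
```

```text
time: 8.72
eef_pos: [0.5957, 0.1509, 0.1489]
tool_rot: [0.065, -3.137, 0.0]
contact_force: [-8.9, -0.4, 6.8]
finger_gap: 0.448
t 8.77 tcp [0.5957 0.1509 0.1489] jaw 92.4 q [ 0.18  0.51  1.61  0.    1.03 -1.43] gap 0.445 F [-7.9 -0.9  6.8]
turn -0.0 (alt 180.0 ) now [-0.07  0.01  0.09] afterturn [-0.07  0.01  0.09]
[[0.5542, 0.1501, 0.057], [0.5525, 0.1499, 0.0905], [0.5569, 0.1501, 0.0933], [0.5613, 0.1502, 0.0955], [0.5655, 0.1504, 0.0979], [0.5698, 0.1506, 0.1], [0.5737, 0.1507, 0.103], [0.5782, 0.1509, 0.1043], [0.5823, 0.1511, 0.1066], [0.5873, 0.1513, 0.1071], [0.5907, 0.1514, 0.1103], [0.5955, 0.1516, 0.1113], [0.599, 0.1518, 0.1141], [0.6038, 0.152, 0.115], [0.6071, 0.1521, 0.118]]
```

View pics/w9.png

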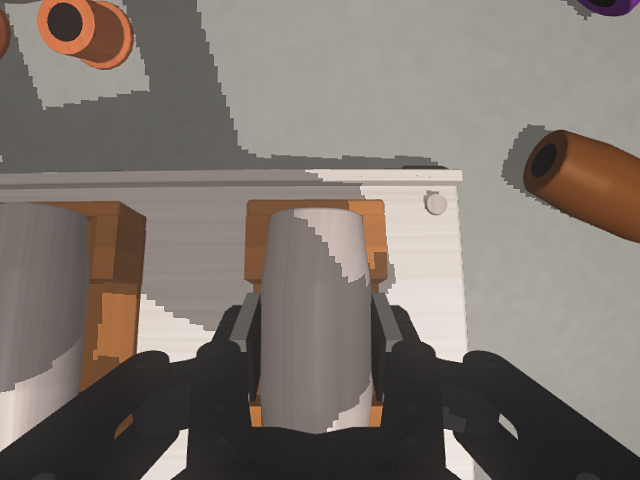

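```bash
python3 -m creep '[[[0,0,0.15,0,3],[0,0,0.15,0,3],[0,0,0,0,3],[0,0,0,0,3]]]'
cat > chk.py <<'E'
from h import *
def chk(tag,seat,yaw,R,hl,cols=(295,340),tilt=28):
    W=cloud(ld(tag));th=np.radians(tilt);a=np.radians(yaw)
    x=np.array([np.cos(a)*np.cos(th),np.sin(a)*np.cos(th),np.sin(th)]);n=np.array([-np.cos(a)*np.sin(th),-np.sin(a)*np.sin(th),np.cos(th)]);y=np.cross(n,x)
    P=W[:, :].reshape(-1,3)-seat;P=P[np.isfinite(P).all(1)];s,t,h=P@x,P@y,P@n
    m=(abs(t)<.004)&(h>R-.008)&(h<R+.012)&(abs(s)<hl+.012);s,t,h=s[m],t[m],h[m]
    out=[]
    for c in np.arange(-.052,.053,.008):
        k=abs(s-c)<.004
        if k.sum()>5: out.append((round(c*1e3),round((np.median(h[k])-R)*1e3,1)))
    k=abs(s)<.017;p=np.polyfit(s[k],h[k],1) if k.sum()>20 else (np.nan,np.nan)
    print('s(mm):h-R',out,'| mid slope err deg',round(np.degrees(np.arctan(p[0])),1),'h0-R mm',round((p[1]-R)*1e3,2),'s range',np.percentile(s,[.5,99.5]).round(4))
E
python3 - <<'E'
from chk import *
chk('w9',(.6005,.1511,.0900),2.4,.020,.045)
d=snap('wrist','w10');todo((.5963,.151,.148),92.4)
chk('w10',(.6005,.1511,.0900),2.4,.020,.045)
E
```

```text
time: 9.1
eef_pos: [0.5956, 0.1509, 0.1458]
tool_rot: [0.065, -3.137, 0.0]
contact_force: [-9.3, -0.6, 6.6]
finger_gap: 0.444
s(mm):h-R [(-44, np.float64(2.8)), (-36, np.float64(3.1)), (-28, np.float64(3.3)), (-20, np.float64(3.5)), (-12, np.float64(3.2)), (-4, np.float64(2.5)), (4, np.float64(1.8)), (12, np.float64(1.1)), (20, np.float64(0.1)), (28, np.float64(-0.9))] | mid slope err deg -4.9 h0-R mm 2.09 s range [-0.0447  0.0259]
t 9.15 tcp [0.5956 0.1509 0.1459] jaw 92.4 q [ 0.18  0.51  1.61  0.    1.02 -1.43] gap 0.444 F [-9.3 -0.7  6.6]
turn -0.0 (alt 180.0 ) now [-0.07  0.01 -0.21] afterturn [-0.07  0.01 -0.21]
s(mm):h-R [(-44, np.float64(-2.6)), (-36, np.float64(-1.7)), (-28, np.float64(-0.8)), (-20, np.float64(-0.1)), (-12, np.float64(-0.1)), (-4, np.float64(-0.1)), (4, np.float64(-0.2)), (12, np.float64(-0.2)), (20, np.float64(-0.8)), (28, np.float64(-1.9))] | mid slope err deg -0.5 h0-R mm -0.15 s range [-0.0471  0.0238]
```

Measured home: height error −0.15 mm, angle error 0.5°, 2 mm downslope of the seat. One small press will confirm it is seated.

```bash
python3 -m creep '[[[0,0,0.1,0,3],[0,0,0,0,3],[0,0,0,0,3]]]'
python3 - <<'E'
from chk import *
d=snap('wrist','w11');todo((.5963,.151,.148),92.4)
chk('w11',(.6005,.1511,.0900),2.4,.020,.045)
E
```

```text
time: 9.4
eef_pos: [0.5956, 0.1508, 0.1457]
tool_rot: [0.065, -3.138, 0.0]
contact_force: [-8.7, -0.7, 11.2]
finger_gap: 0.447
t 9.45 tcp [0.5956 0.1508 0.1456] jaw 92.4 q [ 0.18  0.51  1.61  0.    1.02 -1.43] gap 0.443 F [-11.1  -1.3  11.7]
turn -0.0 (alt 180.0 ) now [-0.07  0.02 -0.24] afterturn [-0.07  0.02 -0.24]
s(mm):h-R [(-44, np.float64(-2.8)), (-36, np.float64(-1.9)), (-28, np.float64(-0.9)), (-20, np.float64(-0.2)), (-12, np.float64(-0.2)), (-4, np.float64(-0.2)), (4, np.float64(-0.2)), (12, np.float64(-0.3)), (20, np.float64(-0.9)), (28, np.float64(-2.2))] | mid slope err deg -0.4 h0-R mm -0.24 s range [-0.0471  0.0236]
```

```bash
python3 -m creep '[[[0,0,0,0,4.2],[0,0,0,0,4.6],[0,0,0,0,5.2],[0,0,0,0,6],[0,0,0,0,6],[0,0,0,0,6],[0,0,-0.5,0,6],[0,0,-1,0,6],[0,0,-1.5,0,6],[0,0,-2,0,6],[0,0,-2,0,6],[0,0,-2,0,6]]]'
python3 - <<'E'
from chk import *
d=snap('wrist','w12');todo((.49,.0,.25),92.4)
chk('w12',(.6005,.1511,.0900),2.4,.020,.045)
E
```

```text
time: 10.45
eef_pos: [0.5978, 0.1509, 0.2357]
tool_rot: [-0.065, 3.14, 0.0]
contact_force: [0.2, 0.6, 0.2]
finger_gap: 0.705
t 10.5 tcp [0.6    0.1514 0.2402] jaw 92.4 q [ 0.18  0.42  1.5  -0.    1.21 -1.43] gap 0.705 F [1.7 0.8 2. ]
turn -0.0 (alt 180.0 ) now [ 11.61 -14.67  -1.09] afterturn [ 11.62 -14.66  -1.09]
s(mm):h-R [(-44, np.float64(-2.9)), (-36, np.float64(-2.1)), (-28, np.float64(-0.9)), (-20, np.float64(-0.2)), (-12, np.float64(-0.1)), (-4, np.float64(-0.2)), (4, np.float64(-0.0)), (12, np.float64(-0.2)), (20, np.float64(-0.8)), (28, np.float64(-1.7)), (36, np.float64(-2.6)), (44, np.float64(-3.6))] | mid slope err deg -0.3 h0-R mm -0.14 s range [-0.0473  0.0417]
```

View pics/w12.png

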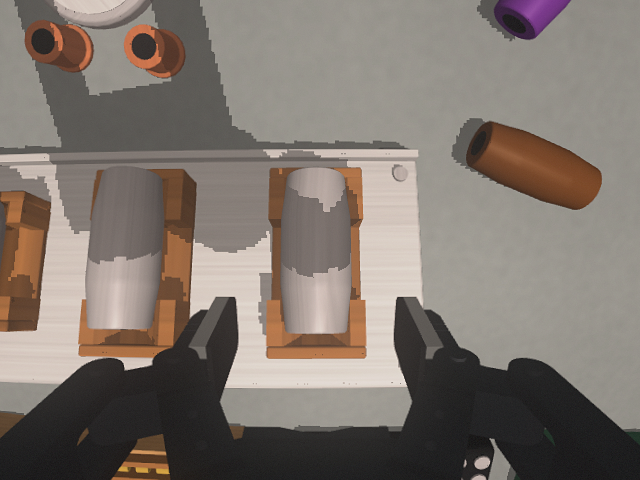

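The long roller did not move on release; it lies at (317,250) and is still home. Next is the short roller.

```bash
python3 -m creep '[[[1.6,-2.9,-0.2,0,8.5],[1.6,-2.9,-0.2,0,8.5],[1.6,-2.9,-0.2,0,8.5],[1.6,-2.9,-0.2,0,8.5],[1.6,-2.9,-0.2,0,8.5],[1.6,-2.9,-0.2,0,8.5],[1.6,-2.9,-0.2,0,8.5],[1.6,-2.9,-0.2,0,8.5],[1.6,-2.9,-0.2,0,8.5]]]'; python3 -m creep '[[[0,0,0,7.1,8.5],[0,0,0,7.1,8.5],[0,0,0,7.1,8.5],[0,0,0,7.1,8.5],[0,0,0,7.1,8.5],[0,0,0,7.1,8.5],[0,0,0,7.1,8.5],[0,0,0,7.1,8.5],[0,0,0,7.1,8.5],[0,0,0,7.1,8.5],[0,0,0,7.1,8.5],[0,0,0,7.1,8.5]]]';  python3 -m creep '[[[0,0,0.5,7.1,8.5],[0,0,0.5,7.1,8.5],[0,0,0.5,7.1,8.5],[0,0,0.5,0,8.5],[0,0,0,0,8.5]]]'
python3 - <<'E'
from h import *
d=snap('wrist','w13')
q=rollfit(cloud(d).reshape(-1,3),*SHORT,(.438,-.159),1.31);print(q,np.degrees(q[0][2]))
j=np.degrees(q[0][2])-90
todo((q[0][0],q[0][1],.12),j)
E
```

```text
time: 11.25
eef_pos: [0.4639, -0.117, 0.2528]
tool_rot: [-0.065, 3.139, -0.001]
contact_force: [0.8, 0.2, 0.7]
finger_gap: 0.992
time: 12.25
eef_pos: [0.4648, -0.1158, 0.2527]
tool_rot: [2.085, 2.349, 0.001]
contact_force: [0.6, 0.3, -0.3]
finger_gap: 0.995
time: 12.67
eef_pos: [0.4643, -0.1156, 0.2316]
tool_rot: [-2.474, -1.935, 0.001]
contact_force: [-0.9, 0.9, 0.4]
finger_gap: 0.998
(array([ 0.43901325, -0.15792412,  1.307733  ]), np.float64(4.0907015492098916e-05), np.float64(0.06250825873282773), np.float64(0.00027174198203245084), 6106) 74.92758185408205
t 12.72 tcp [ 0.4644 -0.1157  0.2318] jaw -13.9 q [-0.33  0.25  1.8  -0.    1.09 -0.09] gap 0.991 F [ 0.3 -0.5 -0.1]
turn 1.1 (alt -178.9 ) now [-4.71 -1.44 11.19] afterturn [-4.74 -1.35 11.19]
```

View pics/w13.png

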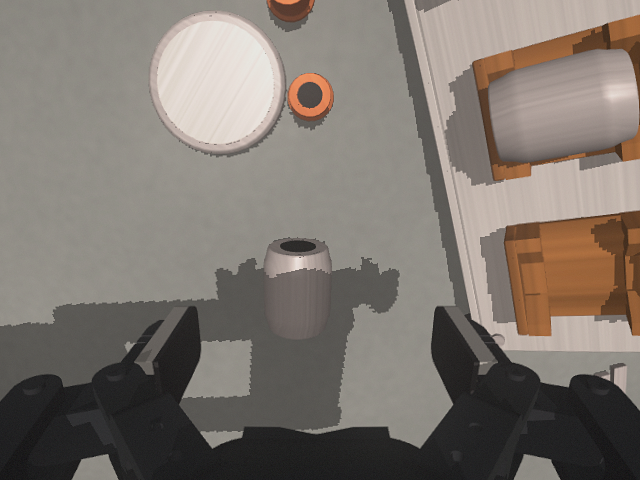

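```bash
python3 - <<'E'
from rk import *
for t in ['w13']:
    c,n,x,y,hr,s,t_=blocks(t,-.178,.05)
    S=np.percentile(s,[.5,99.5]);T=np.percentile(t_,[.5,99.5]);print(len(s),'rim h',hr.round(4),'ext',np.ptp(S).round(4),np.ptp(T).round(4))
    for nm,v in [('lowedge',S[0]+.044),('mid',S.mean()),('upedge',S[1]-.044)]: print(nm,(c+x*v+y*T.mean()+n*(hr+.0075)).round(4))
E
python3 -m creep '[[[-1.6,-0.45,2.2,1.1,8.5],[-1.6,-0.45,2.2,0,8.5],[-1.54,-0.45,2.2,0,8.5],[0,0,2.3,0,8.5],[0,0,2.2,0,8.5],[0,0,0,0,8.5]]]'
python3 - <<'E'
from h import *
d=snap('wrist','w14')
q=rollfit(cloud(d).reshape(-1,3),*SHORT,(.439,-.158),1.31);print(q,np.degrees(q[0][2]))
todo((q[0][0],q[0][1],.0825),np.degrees(q[0][2])-90)
E
```

```text
w13 plate 3419 6000 tilt 27.94 yaw 2.47
2161 rim h 0.0283 ext 0.0719 0.0708
lowedge [ 0.6155 -0.1784  0.0902]
mid [ 0.6084 -0.1787  0.0864]
upedge [ 0.6013 -0.179   0.0827]
time: 13.22
eef_pos: [0.4375, -0.1576, 0.1182]
tool_rot: [-2.491, -1.906, 0.005]
contact_force: [-0.7, 0.5, 1.0]
finger_gap: 0.993
(array([ 0.43908862, -0.15783744,  1.30665448]), np.float64(-6.209738200148842e-05), np.float64(0.06244489943895134), np.float64(0.0002733655011596635), 17612) 74.86578713534357
t 13.27 tcp [ 0.4383 -0.1578  0.1197] jaw -15.2 q [-0.44  0.39  1.96 -0.    0.79 -0.17] gap 0.995 F [0.3 0.2 1. ]
turn -0.0 (alt 180.0 ) now [0.01 0.09 3.72] afterturn [0.01 0.09 3.72]
```

```bash
python3 -m creep '[[[0,0.09,1.3,0,8.5],[0,0,1.3,0,8.5],[0,0,1.1,0,8.5],[0,0,0,0,4],[0,0,0,0,4],[0,0,0,0,4],[0,0,0,0,4],[0,0,0,0,4],[0,0,0,0,4],[0,0,0,0,4]]]'; python3 -m creep '[[[0,0,-0.8,0,4],[0,0,-2,0,4],[0,0,-3.5,0,4],[0,0,-3.5,0,4],[0,0,-3.5,0,4],[0,0,-3.2,0,4],[0,0,0,0,4],[0,0,0,0,4]]]'
python3 - <<'E'
from h import *
snap('wrist','w15');todo((.439,-.158,.245),92.45);todo((.55,-.178,.245),92.45)
E
```

```text
time: 14.1
eef_pos: [0.441, -0.1585, 0.0855]
tool_rot: [2.494, 1.906, 0.002]
contact_force: [-1.8, 0.3, 7.3]
finger_gap: 0.563
time: 14.77
eef_pos: [0.441, -0.1586, 0.251]
tool_rot: [2.493, 1.905, 0.004]
contact_force: [-0.6, 0.4, -6.6]
finger_gap: 0.562
t 14.82 tcp [ 0.4396 -0.1579  0.2491] jaw -15.2 q [-0.44  0.21  1.8  -0.    1.13 -0.17] gap 0.566 F [-0.5 -0.1 -6.8]
turn 72.3 (alt -107.7 ) now [-0.02 -0.06  0.41] afterturn [-0.06  0.    0.41]
t 14.82 tcp [ 0.4396 -0.1579  0.2491] jaw -15.2 q [-0.44  0.21  1.8  -0.    1.13 -0.17] gap 0.566 F [-0.5 -0.1 -6.8]
turn 72.3 (alt -107.7 ) now [ 0.96 11.18  0.41] afterturn [10.95  2.48  0.41]
```

View pics/w15.png

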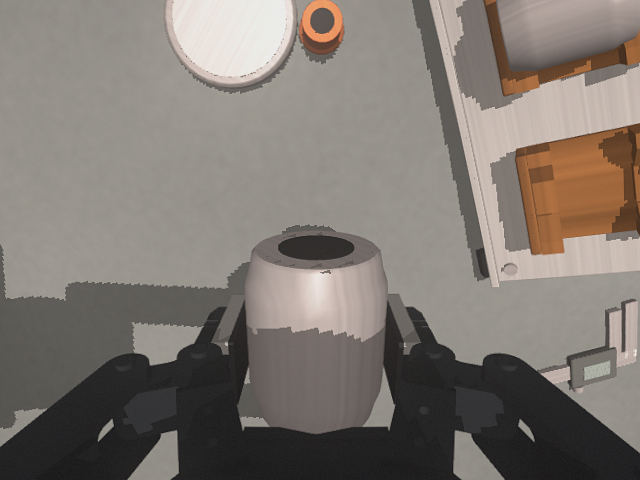

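```bash
python3 -m creep '[[[0,0,0,-7.1,4],[0,0,0,-7.1,4],[0,0,0,-7.1,4],[0,0,0,-7.1,4],[0,0,0,-7.1,4],[0,0,0,-7.1,4],[0,0,0,-7.1,4],[0,0,0,-7.1,4],[0,0,0,-7.1,4],[0,0,0,-7.1,4],[0,0,0,-7.1,4],[0,0,0,-7.1,4]]]'; python3 -m creep '[[[0,0,0,-7.1,4],[0,0,0,-7.1,4],[0,0,0,-7.1,4],[0,0,0,-1.2,4],[0,0,0,0,4],[0,0,0,0,4]]]'
python3 - <<'E'
from h import *
snap('wrist','w16');todo((.609,-.178,.2),92.45)
s=get_state();tcp=s['eef_pos'];R=Ro.from_rotvec(s['tool_rot']).as_matrix()
W=cloud(ld('w16'));L=(W[200:420,235:400].reshape(-1,3)-tcp)@R;L=L[np.isfinite(L).all(1)]
L=L[(L[:,2]>.02)&(L[:,2]<.09)&(abs(L[:,1])<.028)&(L[:,0]<.045)]
print('end x',np.percentile(L[:,0],[98,99.5]).round(4),'top mid',np.percentile(L[abs(L[:,0])<.012,2],3).round(4),'endtop',np.percentile(L[(L[:,0]>.022)&(L[:,0]<.03),2],3).round(4),'y',np.percentile(L[:,1],[1,99]).round(4))
E
```

```text
time: 15.82
eef_pos: [0.4383, -0.1574, 0.246]
tool_rot: [-0.536, -3.089, -0.003]
contact_force: [-0.4, -0.4, -5.1]
finger_gap: 0.566
time: 16.32
eef_pos: [0.4394, -0.1579, 0.2475]
tool_rot: [0.063, -3.138, -0.002]
contact_force: [-0.4, 0.7, -5.3]
finger_gap: 0.563
t 16.37 tcp [ 0.4397 -0.158   0.2478] jaw 92.3 q [-0.44  0.21  1.8  -0.    1.13 -2.05] gap 0.567 F [-0.6 -0.1 -5.9]
turn -0.1 (alt 179.9 ) now [-16.85  -2.68   4.74] afterturn [-16.84  -2.72   4.74]
end x [0.0321 0.0323] top mid 0.0336 endtop 0.037 y [-0.0242  0.0251]
```

```bash
python3 -m creep '[[[-3.4,-0.55,0,-0.1,4],[-3.4,-0.55,0,0,4],[-3.4,-0.55,0,0,4],[-3.4,-0.55,0,0,4],[-3.4,-0.55,0,0,4],[-0.2,0,1.5,0,4],[0,0,2,0,4],[0,0,2,0,4],[0,0,0,0,4],[0,0,0,0,4]]]'
python3 - <<'E'
from h import *
todo((.613,-.1785,.1477),92.45)
E
```

```text
time: 17.2
eef_pos: [0.6121, -0.1777, 0.1919]
tool_rot: [0.068, -3.136, -0.003]
contact_force: [0.6, -0.3, -5.1]
finger_gap: 0.565
t 17.2 tcp [ 0.6121 -0.1777  0.1919] jaw 92.5 q [-0.35  0.49  1.51 -0.    1.15 -1.96] gap 0.565 F [ 0.6 -0.3 -5.1]
turn 0.0 (alt -180.0 ) now [-0.11 -0.09  4.42] afterturn [-0.11 -0.09  4.42]
```

```bash
python3 -m creep '[[[0,-0.06,0.5,0,4],[0,0,0.5,0,4],[0,0,0.4,0,4],[0,0,0.4,0,4],[0,0,0.3,0,4],[0,0,0.3,0,4],[0,0,0,0,4],[0,0,0,0,4]]]'
python3 - <<'E'
from chk import *
snap('wrist','w17');todo((.613,-.1785,.1477),92.45)
chk('w17',(.615,-.1785,.0901),2.45,.025,.032)
E
```

```text
time: 17.87
eef_pos: [0.6133, -0.1788, 0.1698]
tool_rot: [0.07, -3.14, -0.0]
contact_force: [0.1, 0.1, -5.4]
finger_gap: 0.558
t 17.92 tcp [ 0.6135 -0.1788  0.17  ] jaw 92.6 q [-0.35  0.51  1.53 -0.    1.1  -1.97] gap 0.567 F [ 0.4  0.2 -5.9]
turn 0.1 (alt -179.9 ) now [0.04 0.03 2.23] afterturn [0.04 0.03 2.23]
s(mm):h-R [(-28, np.float64(-2.2)), (-20, np.float64(6.9)), (20, np.float64(11.7)), (28, np.float64(9.8)), (36, np.float64(5.7)), (44, np.float64(1.1))] | mid slope err deg nan h0-R mm nan s range [-0.0281  0.0415]
```

View pics/w17.png

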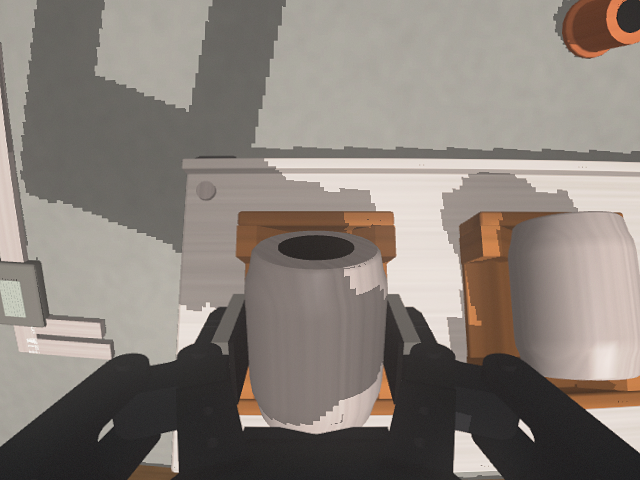

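The roller is centred on its block (316 px against the block's 237–393) and not yet touching.

```bash
python3 - <<'E'
from rk import *
c,n,x,y,hr,s,t_=blocks('w17',-.178,.05)
S=np.percentile(s,[.5,99.5]);T=np.percentile(t_,[.5,99.5]);print(len(s),'rim h',hr.round(4),'ext',np.ptp(S).round(4),np.ptp(T).round(4))
print('lowedge',(c+x*(S[0]+.044)+y*T.mean()+n*(hr+.0075)).round(4))
E
python3 -m creep '[[[0,0,0.3,0,4],[0,0,0.3,0,4],[0,0,0.3,0,4],[0,0,0.3,0,4],[0,0,0,0,4],[0,0,0,0,4]]]'
python3 - <<'E'
from chk import *
snap('wrist','w18');todo((.613,-.1785,.1477),92.45)
chk('w18',(.615,-.1785,.0901),2.45,.025,.032)
E
```

```text
w17 plate 1395 6000 tilt 28.1 yaw 2.6
4581 rim h 0.0284 ext 0.0868 0.0696
lowedge [ 0.6157 -0.1787  0.0902]
time: 18.42
eef_pos: [0.613, -0.1788, 0.1595]
tool_rot: [-0.07, 3.141, -0.001]
contact_force: [-4.2, 1.7, 6.1]
finger_gap: 0.566
t 18.47 tcp [ 0.613  -0.1788  0.1596] jaw 92.6 q [-0.35  0.52  1.54 -0.    1.07 -1.97] gap 0.564 F [-4.3  0.5  5. ]
turn 0.1 (alt -179.9 ) now [-0.    0.03  1.19] afterturn [-0.    0.03  1.19]
s(mm):h-R [(-28, np.float64(-2.7)), (-20, np.float64(7.9)), (-4, np.float64(11.8)), (4, np.float64(10.4)), (12, np.float64(7.0)), (20, np.float64(3.2)), (28, np.float64(-0.7)), (36, np.float64(-4.8))] | mid slope err deg -24.6 h0-R mm 12.5 s range [-0.0283  0.0358]
```

```bash
python3 -m creep '[[[0,0,0.25,0,4],[0,0,0.25,0,4],[0,0,0.2,0,4],[0,0,0,0,4],[0,0,0,0,4]]]'
python3 - <<'E'
from chk import *
snap('wrist','w19');todo((.613,-.1785,.1477),92.45)
chk('w19',(.6157,-.1787,.0902),2.45,.025,.032)
E
```

```text
time: 18.88
eef_pos: [0.6112, -0.1789, 0.1528]
tool_rot: [0.07, -3.137, 0.001]
contact_force: [-9.3, 0.1, 10.1]
finger_gap: 0.566
t 18.93 tcp [ 0.6112 -0.1789  0.1528] jaw 92.6 q [-0.35  0.53  1.55 -0.    1.06 -1.97] gap 0.562 F [-8.5  0.3 10.1]
turn 0.1 (alt -179.9 ) now [-0.18  0.03  0.51] afterturn [-0.18  0.03  0.51]
s(mm):h-R [(-28, np.float64(8.1)), (-20, np.float64(9.2)), (-12, np.float64(8.7)), (-4, np.float64(6.5)), (4, np.float64(4.2)), (12, np.float64(1.8)), (20, np.float64(-0.6)), (28, np.float64(-3.2))] | mid slope err deg -15.9 h0-R mm 5.28 s range [-0.0308  0.0284]
```

View pics/w19.png

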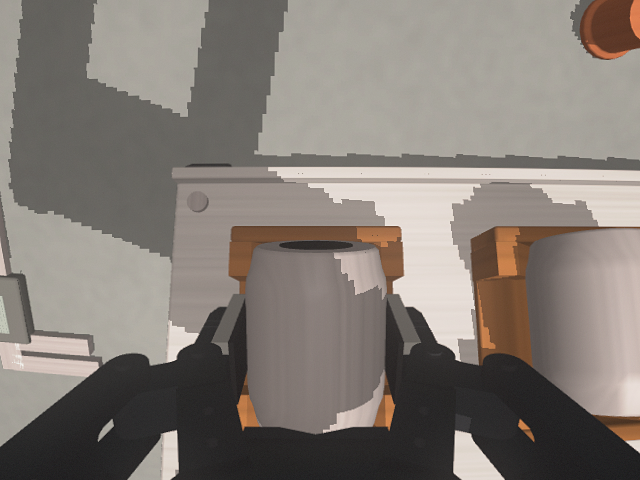

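```bash
python3 -m creep '[[[-0.05,0,0.2,0,4],[-0.05,0,0.2,0,4],[-0.05,0,0.15,0,4],[0,0,0,0,4],[0,0,0,0,4]]]'
python3 - <<'E'
from chk import *
snap('wrist','w20');todo((.613,-.1785,.1477),92.45)
chk('w20',(.6157,-.1787,.0902),2.45,.025,.032)
E
```

```text
time: 19.35
eef_pos: [0.6119, -0.1788, 0.1506]
tool_rot: [0.071, -3.137, 0.002]
contact_force: [-17.9, 1.9, 30.3]
finger_gap: 0.565
t 19.4 tcp [ 0.6119 -0.1788  0.1506] jaw 92.6 q [-0.35  0.53  1.55 -0.    1.06 -1.96] gap 0.563 F [-17.5   1.6  30.1]
turn 0.1 (alt -179.9 ) now [-0.11  0.03  0.29] afterturn [-0.11  0.03  0.29]
s(mm):h-R [(-28, np.float64(6.9)), (-20, np.float64(7.2)), (-12, np.float64(6.7)), (-4, np.float64(4.8)), (4, np.float64(2.8)), (12, np.float64(0.7)), (20, np.float64(-1.3)), (28, np.float64(-3.7))] | mid slope err deg -13.7 h0-R mm 3.73 s range [-0.0307  0.0275]
```

Force is climbing: the geometry says the lower bottom edge is catching on the lower end wall. I'll back off a little, shift upslope, then continue.

```bash
python3 -m creep '[[[0,0,-0.3,0,4],[0,0,-0.3,0,4],[-0.25,0,-0.1,0,4],[-0.25,0,0,0,4],[0,0,0,0,4],[0,0,0,0,4]]]'
python3 - <<'E'
from chk import *
snap('wrist','w21');todo((.617,-.1785,.1495),92.45)
chk('w21',(.6157,-.1787,.0902),2.45,.025,.032)
E
```

```text
time: 19.9
eef_pos: [0.6128, -0.1788, 0.1521]
tool_rot: [0.071, -3.126, -0.001]
contact_force: [-18.0, -2.9, 7.9]
finger_gap: 0.561
t 19.95 tcp [ 0.6128 -0.1788  0.1521] jaw 92.6 q [-0.35  0.54  1.54 -0.01  1.08 -1.96] gap 0.563 F [-17.   -3.    7.2]
turn 0.1 (alt -179.9 ) now [-0.42  0.01  0.26] afterturn [-0.42  0.01  0.26]
s(mm):h-R [(-28, np.float64(8.0)), (-20, np.float64(8.7)), (-12, np.float64(8.3)), (-4, np.float64(6.3)), (4, np.float64(4.0)), (12, np.float64(1.9)), (20, np.float64(-0.4)), (28, np.float64(-3.0))] | mid slope err deg -14.9 h0-R mm 5.12 s range [-0.03    0.0287]
```

View pics/w21.png

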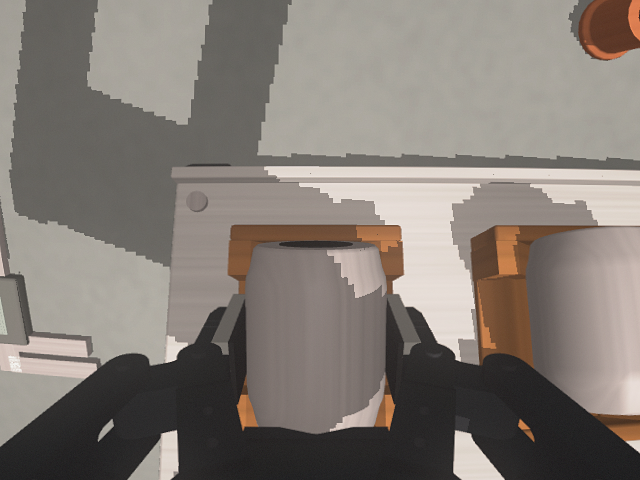

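```bash
python3 -m creep '[[[0,0,-0.3,0,4],[0,0,-0.3,0,4],[0,0,0,0,4],[0,0,0,0,4]]]'
python3 - <<'E'
from chk import *
snap('wrist','w22');todo((.618,-.1785,.1495),92.45)
chk('w22',(.6157,-.1787,.0902),2.45,.025,.032)
E
```

```text
time: 20.28
eef_pos: [0.6185, -0.1785, 0.158]
tool_rot: [0.07, -3.138, -0.0]
contact_force: [-6.2, -0.6, -3.8]
finger_gap: 0.562
t 20.33 tcp [ 0.6185 -0.1785  0.158 ] jaw 92.6 q [-0.35  0.53  1.53 -0.    1.08 -1.96] gap 0.566 F [-6.  -1.5 -2.8]
turn 0.1 (alt -179.9 ) now [0.05 0.01 0.85] afterturn [0.05 0.01 0.85]
s(mm):h-R [(-20, np.float64(8.6)), (-12, np.float64(10.9)), (-4, np.float64(10.6)), (4, np.float64(8.7)), (12, np.float64(6.3)), (20, np.float64(4.1)), (28, np.float64(1.9)), (36, np.float64(-0.7))] | mid slope err deg -11.0 h0-R mm 9.07 s range [-0.0222  0.0371]
```

```bash
python3 -m creep '[[[0,0,0.2,0,4],[0,0,0.2,0,4],[0,0,0.2,0,4],[0,0,0,0,4],[0,0,0,0,4]]]'
python3 - <<'E'
from chk import *
snap('wrist','w23');todo((.618,-.1785,.1500),92.45)
chk('w23',(.6157,-.1787,.0902),2.45,.025,.032)
E
```

```text
time: 20.75
eef_pos: [0.6182, -0.1785, 0.1546]
tool_rot: [0.071, -3.138, 0.001]
contact_force: [-11.5, 0.3, 11.9]
finger_gap: 0.564
t 20.8 tcp [ 0.6183 -0.1785  0.1546] jaw 92.6 q [-0.35  0.53  1.54 -0.    1.07 -1.96] gap 0.563 F [-11.5   1.   12.1]
turn 0.1 (alt -179.9 ) now [0.02 0.   0.47] afterturn [0.02 0.   0.47]
s(mm):h-R [(-20, np.float64(6.8)), (-12, np.float64(7.3)), (-4, np.float64(6.8)), (4, np.float64(5.1)), (12, np.float64(3.5)), (20, np.float64(1.9)), (28, np.float64(0.2)), (36, np.float64(-2.1))] | mid slope err deg -8.7 h0-R mm 5.64 s range [-0.0225  0.0346]
```

```bash
python3 -m creep '[[[0.1,0,0.15,0,4],[0.1,0,0.15,0,4],[0,0,0.15,0,4],[0,0,0,0,4],[0,0,0,0,4]]]'
python3 - <<'E'
from chk import *
snap('wrist','w24');todo((.616,-.1785,.1490),92.45)
chk('w24',(.6157,-.1787,.0902),2.45,.025,.032)
E
```

```text
time: 21.22
eef_pos: [0.6171, -0.1786, 0.1506]
tool_rot: [0.071, -3.14, 0.001]
contact_force: [-9.8, 1.5, 13.5]
finger_gap: 0.562
t 21.27 tcp [ 0.6171 -0.1786  0.1506] jaw 92.6 q [-0.35  0.54  1.54 -0.    1.06 -1.96] gap 0.564 F [-10.4   0.4  13.6]
turn 0.1 (alt -179.9 ) now [0.11 0.02 0.16] afterturn [0.11 0.02 0.16]
s(mm):h-R [(-28, np.float64(1.4)), (-20, np.float64(2.2)), (-12, np.float64(3.2)), (-4, np.float64(2.7)), (4, np.float64(1.9)), (12, np.float64(1.1)), (20, np.float64(0.4)), (28, np.float64(-1.2))] | mid slope err deg -4.7 h0-R mm 2.21 s range [-0.026   0.0309]
```

Well on its way: 4.7° and about 2 mm still to go.

```bash
python3 -m creep '[[[0.05,0,0.15,0,4],[0.05,0,0.15,0,4],[0,0,0,0,4],[0,0,0,0,4]]]'
python3 - <<'E'
from chk import *
snap('wrist','w25');todo((.616,-.1785,.1490),92.45)
chk('w25',(.6157,-.1787,.0902),2.45,.025,.032)
E
```

```text
time: 21.6
eef_pos: [0.6165, -0.1787, 0.1481]
tool_rot: [-0.071, 3.14, -0.001]
contact_force: [-10.4, 1.1, 14.2]
finger_gap: 0.565
t 21.65 tcp [ 0.6166 -0.1787  0.1481] jaw 92.6 q [-0.35  0.54  1.55 -0.    1.05 -1.96] gap 0.562 F [-9.5  0.7 14.3]
turn 0.1 (alt -179.9 ) now [ 0.05  0.02 -0.09] afterturn [ 0.05  0.02 -0.09]
s(mm):h-R [(-28, np.float64(-1.8)), (-20, np.float64(-0.2)), (-12, np.float64(0.5)), (-4, np.float64(0.4)), (4, np.float64(0.2)), (12, np.float64(-0.0)), (20, np.float64(-0.4)), (28, np.float64(-1.8))] | mid slope err deg -1.3 h0-R mm 0.26 s range [-0.029   0.0287]
```

```bash
python3 -m creep '[[[0,0,0.1,0,4],[0,0,0.1,0,4],[0,0,0,0,4],[0,0,0,0,4]]]'
python3 - <<'E'
from chk import *
snap('wrist','w26');todo((.616,-.1785,.1490),92.45)
chk('w26',(.6157,-.1787,.0902),2.45,.025,.032)
E
```

```text
time: 21.98
eef_pos: [0.6164, -0.1786, 0.1472]
tool_rot: [-0.07, 3.14, -0.002]
contact_force: [-12.1, 2.1, 19.8]
finger_gap: 0.562
t 22.03 tcp [ 0.6164 -0.1786  0.1472] jaw 92.6 q [-0.35  0.54  1.55 -0.    1.05 -1.96] gap 0.561 F [-12.7   1.   20.8]
turn 0.1 (alt -179.9 ) now [ 0.04  0.01 -0.18] afterturn [ 0.04  0.01 -0.18]
s(mm):h-R [(-28, np.float64(-2.8)), (-20, np.float64(-1.1)), (-12, np.float64(-0.3)), (-4, np.float64(-0.3)), (4, np.float64(-0.3)), (12, np.float64(-0.4)), (20, np.float64(-0.5)), (28, np.float64(-2.0))] | mid slope err deg -0.2 h0-R mm -0.31 s range [-0.0295  0.028 ]
```

View pics/w26.png

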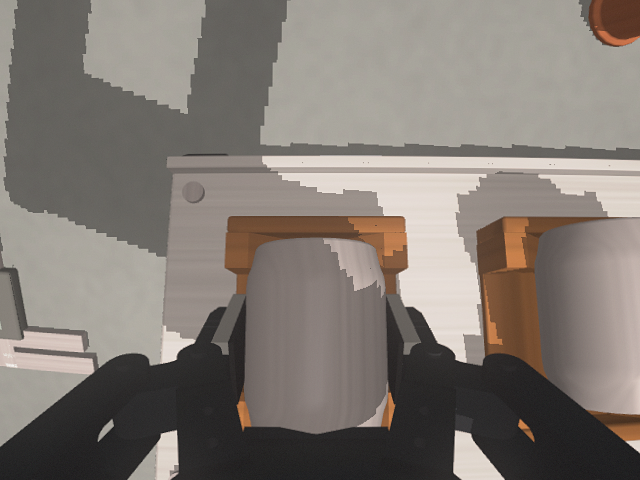

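Home: angle error 0.2°, height error −0.3 mm, and force rising without motion. I'll release gently.

```bash
python3 -m creep '[[[0.1,0,-0.1,0,4],[0,0,0,0,4],[0,0,0,0,5.1],[0,0,0,0,5.5],[0,0,0,0,6],[0,0,0,0,7],[0,0,0,0,7],[0,0,0,0,7],[0,0,-0.5,0,7],[0,0,-1,0,7],[0,0,-2,0,7],[0,0,-2,0,7]]]'
python3 -m creep '[[[0,0,-2,0,7],[0,0,-2.5,0,7],[0,0,-2.5,0,7],[0,0,0,0,7],[0,0,0,0,7]]]'
python3 - <<'E'
from chk import *
snap('wrist','w27');todo((.616,-.1785,.1490),92.45)
chk('w27',(.6157,-.1787,.0902),2.45,.025,.032)
E
```

```text
time: 23.03
eef_pos: [0.6155, -0.1785, 0.1994]
tool_rot: [0.07, -3.139, -0.001]
contact_force: [-0.3, -0.4, 0.9]
finger_gap: 0.822
time: 23.45
eef_pos: [0.617, -0.1791, 0.272]
tool_rot: [-0.07, 3.136, -0.003]
contact_force: [-0.3, 0.0, -0.8]
finger_gap: 0.82
t 23.5 tcp [ 0.616  -0.1787  0.2702] jaw 92.6 q [-0.35  0.42  1.41  0.    1.31 -1.96] gap 0.821 F [-0.3  0.2  0.3]
turn 0.1 (alt -179.9 ) now [ 0.03  0.03 12.12] afterturn [ 0.03  0.03 12.12]
s(mm):h-R [(-28, np.float64(-2.9)), (-20, np.float64(-0.9)), (-12, np.float64(-0.4)), (-4, np.float64(-0.2)), (4, np.float64(-0.1)), (12, np.float64(-0.2)), (20, np.float64(-0.5)), (28, np.float64(-2.3)), (36, np.float64(-4.4))] | mid slope err deg 0.2 h0-R mm -0.2 s range [-0.0301  0.0333]
```

View pics/w27.png

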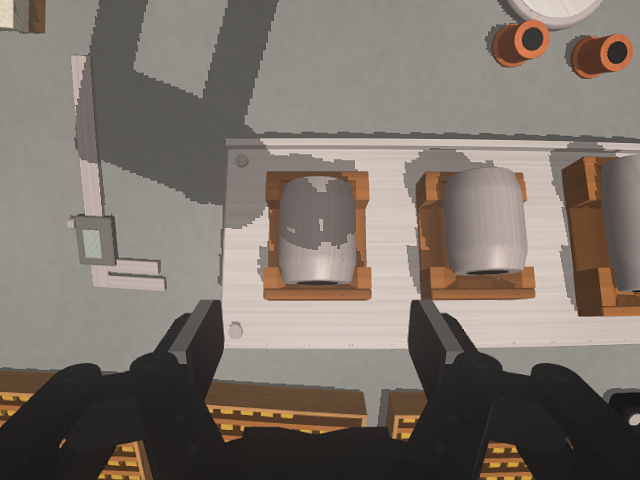

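The short roller at (317,230) is home and did not move on release. One final check of everything from the scene camera.

```bash
python3 - <<'E'
from chk import *
d=snap('scene','s28')
chk('s28',(.6005,.1511,.0900),2.4,.020,.045)
chk('s28',(.6157,-.1787,.0902),2.45,.025,.032)
a=cv2.imread('pics/scene0.png').astype(int);b=d['pixels'].astype(int);m=(abs(a-b).sum(2)>90).astype(np.uint8)
n,_,st,_=cv2.connectedComponentsWithStats(m)
print([s[:5].tolist() for s in st[1:] if s[4]>25])
E
```

```text
s(mm):h-R [(-36, np.float64(-1.4)), (-12, np.float64(-0.2)), (-4, np.float64(-0.3)), (4, np.float64(-0.9)), (20, np.float64(-0.7)), (28, np.float64(-1.8)), (36, np.float64(-3.1)), (44, np.float64(-5.2))] | mid slope err deg -1.6 h0-R mm -0.45 s range [-0.0466  0.0463]
s(mm):h-R [(-20, np.float64(-1.3)), (-12, np.float64(-1.2)), (4, np.float64(-0.0)), (20, np.float64(0.8)), (28, np.float64(-1.3)), (36, np.float64(-4.0))] | mid slope err deg nan h0-R mm nan s range [-0.0232  0.0363]
[[537, 0, 35, 18, 504], [281, 7, 32, 28, 438], [341, 7, 43, 102, 2917], [310, 8, 21, 27, 426], [187, 15, 152, 297, 15030], [504, 19, 61, 70, 1893], [335, 21, 5, 25, 73], [276, 25, 5, 14, 56], [337, 60, 7, 11, 29], [350, 108, 156, 46, 2292], [355, 134, 7, 10, 43], [383, 224, 25, 5, 71], [372, 227, 37, 13, 167], [259, 249, 18, 6, 57], [278, 253, 6, 8, 30], [400, 261, 14, 23, 174], [258, 282, 19, 18, 187], [263, 292, 9, 7, 54]]
```

View pics/s28.png

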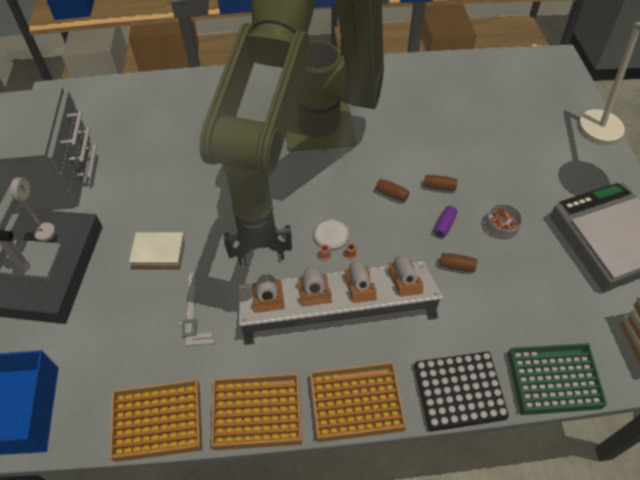

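The scene view shows all four dimples filled, at (267,292), (314,284), (360,278) and (406,274). The bystanders are where they were, and the gripper is clear of everything.

```bash
python3 -c "
from plant import robot
print(robot.hand_in())"
```

```text
the job is handed in; nothing more can be done
None
```

Both rollers are in their own free dimples, and I handed the job in at about 23.6 s of the 58 s allowed. I laid the long roller first, then the short one. I lowered each until it had swung to the 28° slope and extra downward travel only raised the force, and only then opened the fingers.

| Last wrist-camera check, after release | Angle error | Height error | Position along the trough |
|---|---|---|---|
| Long roller | 0.3° | about −0.1 mm | about 2–3 mm downslope of the seat, within the 5 mm play |
| Short roller | 0.2° | about −0.2 mm | about 1–2 mm upslope of the seat, within the 5 mm play |

- **Release:** neither roller moved measurably when I let go.
- **Short roller:** on the first try the force rose to about 35 N at the wrist, which I took to be its lower edge catching on the lower end wall. I lifted it slightly, shifted it upslope while still gripped, and seated it cleanly.
- **Other things on the bench:** the final scene picture shows the kept rollers and the other things where they were. A before/after image comparison showed changes only around the arm, its shadow, the two pick-up spots and the two filled dimples.
- **Scene-camera cross-check:** this was coarser. For the long roller it differed from the wrist reading by 1–2° and about 0.3 mm. For the short roller the gripper partly hid the view, so the angle could not be checked.

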